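# Put the flat battery packs on charge in the charging drawer

### The job

Put the flat batteries on charge: pull the tool chest's top drawer out to its stop and plug every battery pack from the blue mat fully home into a bay of the charging dock, whichever bays you like. With all of them in, switch the charger on by pressing the near end of its red rocker down, then push the drawer fully shut. Leave the hammer, the spray can and the pipe offcut where they are.

Things in the scene. Friction and masses are not known exactly. Their poses are not given: they have to be found in the camera images.
- drawer (a joint): Top drawer of the red tool chest (300 mm deep, 400 wide, 175 high, fixed): how far it is out, m. 0 shut, 0.185 at its stop. Slides along the chest's -x, towards the robot, needs 4 to 6 N, stays where left. Its front reaches 162 mm above the bench, its inner face 91 mm nearer the robot than the line of bays; at the stop that line is 95 mm in front of the chest's face.
- drawer_handle (a point): Middle of the drawer's steel bar handle: round bar 11 mm thick, 150 mm long along y, 35 mm in front of the drawer's front (29 mm free behind it), 144 mm above the bench, 31 mm below the chest's top. Moves with the drawer. x points into the chest (the drawer opens along -x), z up.
- dock (a point): Middle of the grey charging dock in the drawer, on its top face (108 mm above the bench) and on the line of the four bays. The dock is 110 mm along x, 356 mm along y. Moves with the drawer. x points into the chest, y along the row, z up; bays at y = 142, 68, -6, -80 mm, rocker switch at y = -150 mm.
- bay0 (a point): Mouth of charger bay 0 (the +y end of the row): centre of a rectangular well in the dock's top face, 52 mm along its x by 58 mm along its y, 30 mm deep. A pack goes in with its 54 mm side along this y; it is home when its cap rests on the dock's top, its foot 28 mm below this point. Axes as dock.
- bay1 (a point): Mouth of charger bay 1: centre of a rectangular well in the dock's top face, 52 mm along its x by 58 mm along its y, 30 mm deep. A pack goes in with its 54 mm side along this y; it is home when its cap rests on the dock's top, its foot 28 mm below this point. Axes as dock.
- bay2 (a point): Mouth of charger bay 2: centre of a rectangular well in the dock's top face, 52 mm along its x by 58 mm along its y, 30 mm deep. A pack goes in with its 54 mm side along this y; it is home when its cap rests on the dock's top, its foot 28 mm below this point. Axes as dock.
- bay3 (a point): Mouth of charger bay 3 (next to the rocker switch): centre of a rectangular well in the dock's top face, 52 mm along its x by 58 mm along its y, 30 mm deep. A pack goes in with its 54 mm side along this y; it is home when its cap rests on the dock's top, its foot 28 mm below this point. Axes as dock.
- charger_switch (a joint): Red power rocker switch on the dock, 52 mm along x by 24 mm wide: 0 off (near end up), 0.4 rad on (near end down). It turns about a y axis through its middle, takes about 3 N at its end and stays where it is left. Any pack may stay plugged while it is worked.
- switch_press (a point): Where to press the rocker: on its upper face, 18 mm from its middle towards the robot, raised 19 mm over the dock's top when off; it goes down by 7 mm. Turns with the rocker.
- bench_mat: Blue mat 270 x 270 mm, 4 mm thick, fixed to the bench; the packs stand on it. Origin: centre of its underside.
- pack_a: Battery pack, 62 mm tall, 0.25 to 0.36 kg, standing stem down: black stem 54 mm along its x by 48 mm along y, 28 mm high, foot bevelled 2.5 mm; above it a yellow cap with a black top panel, 64 mm along x by 58 mm along y, 34 mm high (28 to 62 mm above the foot). Origin: centre of the foot's underside, z up. Plugs in stem down, either way round (half a turn makes no difference). May be absent.
- pack_b: Battery pack, 62 mm tall, 0.25 to 0.36 kg, standing stem down: black stem 54 mm along its x by 48 mm along y, 28 mm high, foot bevelled 2.5 mm; above it a yellow cap with a black top panel, 64 mm along x by 58 mm along y, 34 mm high (28 to 62 mm above the foot). Origin: centre of the foot's underside, z up. Plugs in stem down, either way round (half a turn makes no difference). May be absent.
- pack_c: Battery pack, 62 mm tall, 0.25 to 0.36 kg, standing stem down: black stem 54 mm along its x by 48 mm along y, 28 mm high, foot bevelled 2.5 mm; above it a yellow cap with a black top panel, 64 mm along x by 58 mm along y, 34 mm high (28 to 62 mm above the foot). Origin: centre of the foot's underside, z up. Plugs in stem down, either way round (half a turn makes no difference). May be absent.
- pack_d: Battery pack, 62 mm tall, 0.25 to 0.36 kg, standing stem down: black stem 54 mm along its x by 48 mm along y, 28 mm high, foot bevelled 2.5 mm; above it a yellow cap with a black top panel, 64 mm along x by 58 mm along y, 34 mm high (28 to 62 mm above the foot). Origin: centre of the foot's underside, z up. Plugs in stem down, either way round (half a turn makes no difference). May be absent.
- hammer: Hammer with a yellow handle lying on the bench, 260 mm long, origin at mid-length, not to be disturbed.
- spray_can: Blue spray can, 66 mm across and 190 mm tall, standing on the bench, not to be disturbed. Origin: centre of its underside.
- pipe_offcut: Steel pipe offcut, 54 mm across and 60 mm tall, standing on end, not to be disturbed. Origin: centre of its underside.
Things that resemble listed ones, but are neither listed nor needed, are in the scene too. Leave any orange, pink or turquoise look-alike of the pack_c alone.

How it is judged:
On the way, in this order (a step that is already met when the one before it is completed fails the run):
1. the drawer is pulled out to its stop (value of joint drawer above 0.179 m), for 0.2 s.
2. every pack is plugged fully home in a bay (z of each of pack_a, pack_b, pack_c, pack_d in the frame of dock below -0.0245 m and x of pack_a in the frame of dock between -0.005 and 0.005 m and y of pack_a in the frame of dock between -0.15 and 0.17 m and angle between each of pack_a, pack_b, pack_c, pack_d's own z axis and vertical below 0.06 rad and x of pack_b in the frame of dock between -0.005 and 0.005 m and y of pack_b in the frame of dock between -0.15 and 0.17 m and x of pack_c in the frame of dock between -0.005 and 0.005 m and y of pack_c in the frame of dock between -0.15 and 0.17 m and x of pack_d in the frame of dock between -0.005 and 0.005 m and y of pack_d in the frame of dock between -0.15 and 0.17 m), for 0.2 s.
3. the charger is switched on (value of joint charger_switch above 0.3 rad), for 0.2 s.
At the end, for the whole second after the job is handed in: Every pack sits upright in a bay with its foot at least 24.5 mm below the dock's top (28 mm is home), the rocker is on (over 0.3 of 0.4 rad), the drawer is shut to within 6 mm, everything is at rest (all of step 2 and value of joint charger_switch above 0.3 rad and value of joint drawer below 0.006 m and linear speed of each of pack_a, pack_b, pack_c, pack_d below 0.02 m/s); the robot touches nothing.
It fails at once if the hammer is pushed more than 25 mm or knocked over (distance of hammer from where it was at the start of the episode above 0.025 m).
It fails at once if the spray can is pushed more than 25 mm or knocked over (distance of spray_can from where it was at the start of the episode above 0.025 m).
It fails at once if the pipe offcut is pushed more than 25 mm or knocked over (distance of pipe_offcut from where it was at the start of the episode above 0.025 m).
Of pack_a, pack_b, pack_c, pack_d only 3 to 4 are there at a start; the rules pass over those that are not, and their reading is None.
At some moment in a run one of pack_a, pack_b, pack_c, pack_d may be knocked a few centimetres aside while the robot is not near it.
It also fails if it takes over 210 s, if anything falls off the work surface, if the arm or the gripper's body presses on something with over 40 N, if the wrist force passes 120 N, or if a joint passes its speed limit or range.

### The arm

A 7-joint arm with a two-finger parallel gripper is mounted at the origin on the work surface. World frame = base frame: x ahead of the robot, y to its left, z up, the work surface at z = 0. Lengths are in m, angles in rad, forces in N, time in s.
With the tool pointing down it reaches from about 0.4 to 0.85 m from the base axis. Payload 10.4 kg.
Tool frame: the origin (TCP) lies at the very end of the fingers, on their centre line; the grasp point (between the pads) lies 19 mm behind it; z points along the fingers, y is the line along which they close (so a half turn about z gives the same grasp; the last joint's range is limited). The gripper opens to 87 mm and grips with 3 to 60 N. Pads are 19 mm wide; open, the fingers measure 117 mm over their backs; the gripper's body (75 mm by 190 mm) begins 51 mm behind the grasp point.
Start: joints at [-1.336, 0.332, -0.065, 1.46, 0.022, 1.35, -0.088], TCP at [0.159, 0.604, 0.223] pointing down, gripper open.
Joint ranges: [-2.6, 2.6], [-0.5, 2.12], [-1.47, 1.34], [0.16, 2.42], [-1.27, 4.41], [0.06, 2.06], [-2.6, 2.6]. Speed limits (rad/s): [2.22, 2.22, 2.79, 2.79, 3.14, 3.14, 3.14].

### API

Orientations are given as a unit quaternion [w, x, y, z].
In Python, from cell import env gives the robot as it stands.
- The arm moves only by the tool apply_moves, never from a script. Its argument "commands" is a list of rows, each a list of 7 numbers: the shift along the tool's x, y, z in units of 0.5 m (1.0 is 0.5 m), then the turn, a rotation vector about the tool's x, y, z in units of 360 degrees (1.0 is 360 degrees), then the opening, from -1 (shut) to 1 (fully open). A call has 1 to 5 rows; each row is the pose to reach, as a shift and turn from the pose commanded when the call began, along the tool's axes at that moment, turning the shorter way round; what a row does not reach only later rows make up. A row lasts 1/12 s, in which the tool goes at most 41.7 mm and 7.16 degrees, less where a joint would pass 70% of its speed; a pose out of reach is approached as far as the arm can. A call with a number of a shift or a turn outside -1 to 1 is refused whole. A call with a gripper value outside its range is refused whole. The fingers move at their own pace and stop on an object; "grip_force" is the grip in N (left out, the last holds). Time passes only in rows, so rows that repeat a pose let the fingers close. It gives the time, the measured TCP pose, the force, the opening and the grip force at its end, in the units of the state.
- env.get_obs(): the state, without advancing time (a new reading comes with each control period).
- env.snapshot(name): name is "scene" or "top"; returns a dict with "pixels" (420x560x3 uint8, blue, green, red), "intrinsics" (3x3 intrinsics, pixels), "eye" and "attitude" of the camera in the world. Camera axes: x right, y down, z forward; pixel columns grow to the right and rows downward; lengths in m; the calibration is good to about 2 mm. A picture is of the moment at which its call begins. There is no depth.
- env.finish_job(): hands the job in; it is judged then, once.
The state is a dict: "time_s": time; "joint_pos": joint angles; "qd": joint speeds; "joint_torque": joint torques, N m; "ee_pos": TCP position; "ee_rot": TCP orientation; "ft_force": force on the tool from outside, world axes, zero at the start; "ft_torque": the same for the moment, N m; "width": finger opening in m; "finger_force": force on a finger pad.
Only numpy, scipy, OpenCV 4.12 (cv2) and the standard library are available. Lean on these libraries where they do the work, as an engineer would, in place of code of your own. Each camera call takes 0.05 s, during which the arm holds its last target. There are 200 camera calls.

## Working session

There is one attempt and no reset: what is moved stays moved. The work goes in short steps, Python scripts to look and compute and a tool call to move; the robot and the scene stay as the last step left them, time stands still between calls to the robot, and variables do not carry over. Pictures are saved under pics/ and viewed, at most 14 in all, crops included, and the job is handed in when it is done.

Besides the shell and the picture viewer there is one more tool, called after ">>>" by a JSON object that holds its "fn" and its "kwargs", one argument or row to a line. apply_moves: Moves the arm, as the interface text tells. Its arguments: {"type":"object","properties":{"commands":{"type":"array"},"grip_force":{"type":"number"}},"required":["commands"]}

```bash
mkdir -p pics
cat > h.py <<'E'
import numpy as np,cv2
from scipy.spatial.transform import Rotation as R
from cell import env
def snap(n,f):
    s=env.snapshot(n); cv2.imwrite('pics/'+f,np.asarray(s['pixels'])); np.savez('pics/'+f[:-4]+'.npz',K=s['intrinsics'],e=s['eye'],a=s['attitude']); return s
def att(a):
    a=np.asarray(a,float); return a if a.shape==(3,3) else R.from_quat(a[[1,2,3,0]]).as_matrix()
def ray(s,u,v,z):
    M=att(s['attitude']); d=M@np.linalg.inv(np.asarray(s['intrinsics']))@[u,v,1.]; e=np.asarray(s['eye']); return e+d*(z-e[2])/d[2]
def proj(s,p):
    c=np.asarray(s['intrinsics'])@(att(s['attitude']).T@(np.asarray(p)-s['eye'])); return c[:2]/c[2]
def load(f):
    d=np.load('pics/'+f+'.npz'); return dict(intrinsics=d['K'],eye=d['e'],attitude=d['a'])
E
python3 - <<'E'
from h import *
for n in('scene','top'):
    s=snap(n,n+'0.png'); print(n,s['intrinsics'],s['eye'],s['attitude'])
o=env.get_obs(); print(o['ee_pos'],o['ee_rot'],o['width'],o['ft_force'])
E
```

```text
scene [[542.19002937   0.         269.72855512]
 [  0.         542.19002937 202.83300291]
 [  0.           0.           1.        ]] [1.6925725  1.06582561 1.07086119] [-0.19560758  0.37171967  0.79008161 -0.44646748]
top [[447.84141534   0.         280.0412376 ]
 [  0.         447.84141534 211.8570441 ]
 [  0.           0.           1.        ]] [0.39206299 0.01528242 1.48368404] [-0.02910988  0.71356958 -0.69923446  0.03228371]
[0.15924753 0.604022   0.22185977] [-5.16032664e-05  1.28519623e-01  9.91706779e-01 -6.06191611e-04] 0.08696745346859634 [ 0.4586403  -0.98737902  0.88849242]
```

View pics/scene0.png

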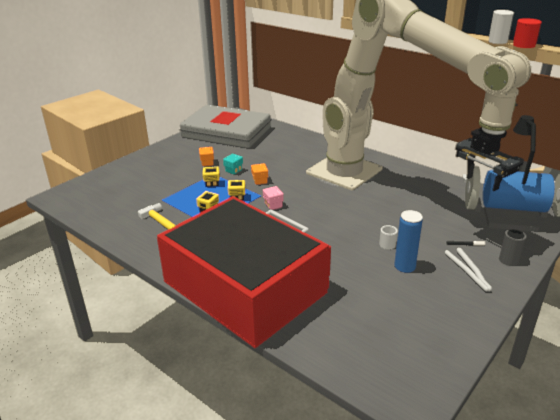

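View pics/top0.png

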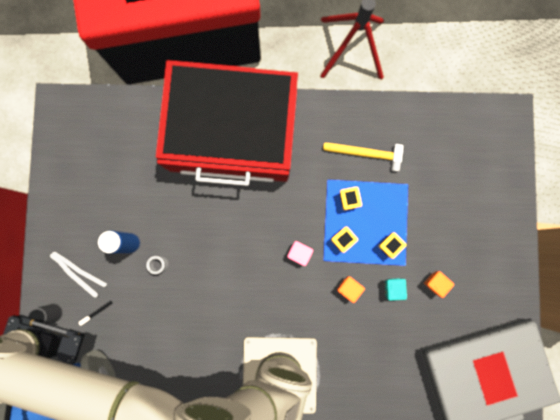

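The chest sits at top-view (160–297, 62–185) with its handle at about (222,178). There are three yellow packs on the mat, at (350,198), (345,239) and (393,245). The can is at (115,243), the pipe at (156,265) and the hammer at (363,152). I'll enlarge both areas.

Run:
```python
import cv2
i=cv2.imread('pics/top0.png')
cv2.imwrite('pics/c1.png',cv2.resize(i[170:275,315:420],None,fx=5.7,fy=5.7,interpolation=cv2.INTER_CUBIC))
cv2.imwrite('pics/c2.png',cv2.resize(i[55:195,150:305],None,fx=4,fy=4,interpolation=cv2.INTER_CUBIC))
```

```text
(no output)
```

View pics/c1.png

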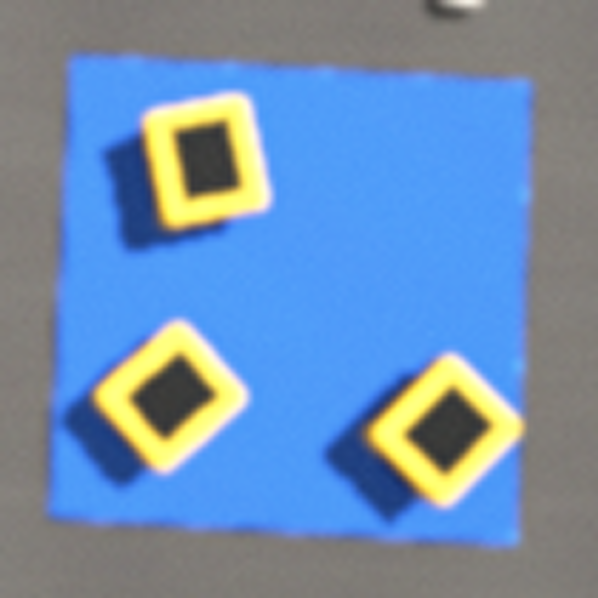

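View pics/c2.png

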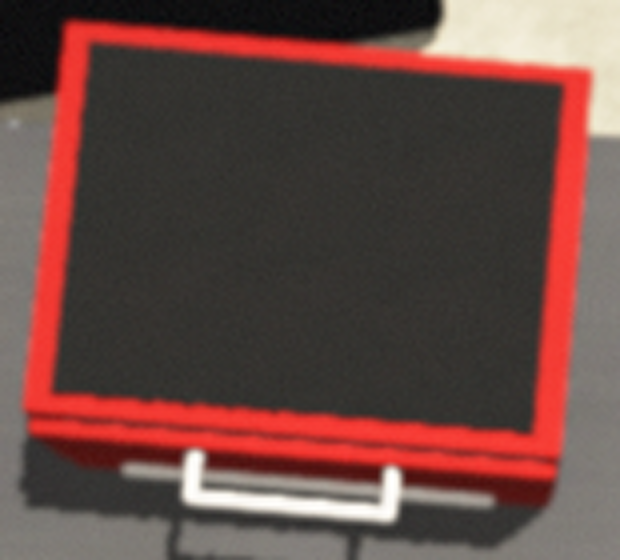

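```bash
cat > meas.py <<'E'
from h import *
def packs(s,img,x0=.2,x1=.75,y0=-.6,y1=.0,z=.066):
    k=2000
    c=np.float32([[x0,y0],[x1,y0],[x1,y1],[x0,y1]])
    src=np.float32([proj(s,[*q,z]) for q in c]); dst=np.float32((c-[x0,y0])*k)
    w=cv2.warpPerspective(img,cv2.getPerspectiveTransform(src,dst),(int((x1-x0)*k),int((y1-y0)*k)),flags=cv2.INTER_CUBIC)
    h=cv2.cvtColor(w,cv2.COLOR_BGR2HSV)
    m=cv2.inRange(h,(20,110,90),(38,255,255))
    out=[]
    cs,hi=cv2.findContours(m,cv2.RETR_CCOMP,cv2.CHAIN_APPROX_NONE)
    for i,cc in enumerate(cs):
        if hi[0][i][3]>=0:
            r=cv2.minAreaRect(cc); ro=cv2.minAreaRect(cs[hi[0][i][3]])
            if min(r[1])<30: continue
            f=lambda r:(np.round(np.array(r[0])/k+[x0,y0],4),np.round(np.array(r[1])/k*1000,1),round(r[2],1))
            out.append((f(r),f(ro)))
    return out
E
python3 - <<'E'
from meas import *
s=load('top0');img=cv2.imread('pics/top0.png')
for p in packs(s,img):print(p)
P=lambda x,y,z:ray(s,(x+.5)/4-.5+150,(y+.5)/4-.5+55,z)
c=[P(*q,.175) for q in((66,20),(25,410),(558,458),(592,70))]
print(np.round(c,4)); 
for i in range(4):
    d=c[(i+1)%4]-c[i]; print(np.linalg.norm(d),np.degrees(np.arctan2(d[1],d[0])))
print('bar',P(184,495,.144),P(397,514,.144))
m=lambda x,y:ray(s,(x+.5)/5.7-.5+315,(y+.5)/5.7-.5+170,.004)
q=[m(68,57),m(530,78),m(519,545),m(48,518)];print(np.round(q,4),np.linalg.norm(q[0]-q[1]),np.linalg.norm(q[1]-q[2]))
for n,u,v,z in(('can',109,243,.19),('pipe',156,265,.06),('ham',363,153,.02),('pink',300,254,.06)):print(n,ray(s,u,v,z))
E
```

```text
((array([ 0.4334, -0.1958]), array([28.8, 37.2]), 42.8), (array([ 0.4332, -0.1916]), array([55.7, 62.1]), 42.6))
((array([ 0.5661, -0.2146]), array([36.3, 28.2]), 12.8), (array([ 0.5622, -0.2113]), array([62.2, 56.2]), 12.2))
((array([ 0.4175, -0.3497]), array([28.6, 35.7]), 45.0), (array([ 0.4173, -0.3466]), array([61. , 66.1]), 46.3))
[[ 0.9602  0.3636  0.175 ]
 [ 0.6611  0.3813  0.175 ]
 [ 0.6335 -0.0138  0.175 ]
 [ 0.9301 -0.034   0.175 ]]
0.29955383583278083 176.60633924805018
0.3960533609788763 -94.0030990747937
0.29727671154296237 -3.898841316262627
0.39870503922734085 85.6720301966023
bar [0.60498955 0.26730378 0.144     ] [0.59387216 0.1062388  0.144     ]
[[ 0.6323 -0.1431  0.004 ]
 [ 0.6255 -0.414   0.004 ]
 [ 0.3534 -0.4064  0.004 ]
 [ 0.3635 -0.1345  0.004 ]] 0.27105453811150976 0.2721937308801685
can [0.40476193 0.50067638 0.19      ]
pipe [0.33985251 0.39787979 0.06      ]
ham [ 0.72144701 -0.26161199  0.02      ]
pink [ 0.38348257 -0.05572894  0.06      ]
```

```bash
cat > plan.py <<'E'
from h import *
def tool(yaw):  # yaw(deg) of tool y in world, tool down
    a=np.radians(yaw); y=np.array([np.cos(a),np.sin(a),0]); x=np.array([-y[1],y[0],0]); return R.from_matrix(np.c_[x,y,[0,0,-1]])
def plan(wps,start=None):
    o=env.get_obs(); p=np.array(o['ee_pos']); q=R.from_quat(np.array(o['ee_rot'])[[1,2,3,0]])
    if start: p=np.array(start[0]); q=tool(start[1])
    y=q.as_matrix()[:,1]; print('at',np.round(p,4),'yaw',np.degrees(np.arctan2(y[1],y[0])).round(2),'f',np.round(o['ft_force'],1),'w',round(o['width'],4),'t',round(o['time_s'],1))
    for P,yaw in wps:
        P=np.array(P); q2=tool(yaw); rv=(q.inv()*q2).as_rotvec()
        n=int(max(np.ceil(np.linalg.norm(P-p)/.2),np.ceil(np.degrees(np.linalg.norm(rv))/34),1)); 
        for i in range(n):
            d=q.inv().apply((P-p)/n)/.5; r=rv/n/2/np.pi
            print(' ',np.round(d,4),np.round(r,4), '->',np.round(p+(P-p)/n,3)); p=p+(P-p)/n; q=q*R.from_rotvec(rv/n)
CY=-3.9; cx=np.array([np.cos(np.radians(CY)),np.sin(np.radians(CY))]); cyv=np.array([-cx[1],cx[0]])
E
python3 -c "
from plan import *
plan([([.3,.45,.30],40),([.605,.187,.30],-3.9),([.605,.187,.128],-3.9)])"
```

```text
at [0.1592 0.604  0.2219] yaw 75.23 f [ 0.5 -1.   0.9] w 0.087 t 0.1
  [-0.1754 -0.1131 -0.078 ] [-0.0001  0.      0.0489] -> [0.23  0.527 0.261]
  [-0.1007 -0.0274 -0.039 ] [-0.0001  0.      0.0489] -> [0.265 0.489 0.28 ]
  [-0.2998  0.0445 -0.013 ] [ 0.     -0.      0.0406] -> [0.378 0.388 0.287]
  [-0.1859  0.0792 -0.0087] [ 0.     -0.      0.0406] -> [0.454 0.321 0.291]
  [-0.1065  0.0824 -0.0058] [ 0.     -0.      0.0406] -> [0.504 0.276 0.294]
  [-0.0823  0.1066  0.1662] [-0.  0. -0.] -> [0.555 0.232 0.211]
  [-0.0411  0.0533  0.0831] [-0.  0. -0.] -> [0.58  0.209 0.17 ]
```

```bash
python3 - <<'E'
s=open('plan.py').read()
s=s.replace("        for i in range(n):","        st=(P-p)/n\n        for i in range(n):").replace("apply((P-p)/n)","apply(st)").replace("p+(P-p)/n","p+st")
open('plan.py','w').write(s)
E
python3 -c "
from plan import *
plan([([.3,.45,.30],40),([.605,.187,.30],-3.9)])"
```

```text
at [0.1592 0.604  0.2219] yaw 75.23 f [ 0.5 -1.   0.9] w 0.087 t 0.1
  [-0.1754 -0.1131 -0.078 ] [-0.0001  0.      0.0489] -> [0.23  0.527 0.261]
  [-0.2014 -0.0547 -0.0781] [-0.0001  0.      0.0489] -> [0.3  0.45 0.3 ]
  [-0.265   0.0431 -0.    ] [ 0.     -0.      0.0406] -> [0.402 0.362 0.3  ]
  [-0.2455  0.1086 -0.    ] [ 0.     -0.      0.0406] -> [0.503 0.275 0.3  ]
  [-0.2101  0.1671 -0.    ] [ 0.     -0.      0.0406] -> [0.605 0.187 0.3  ]
```

>>> {"fn": "apply_moves", "kwargs": {
  "commands": [
    [-0.175,-0.113,-0.078,0,0,0.049,-0.4],
    [-0.175,-0.113,-0.078,0,0,0.049,-0.4],
    [-0.175,-0.113,-0.078,0,0,0.049,-0.4],
    [-0.175,-0.113,-0.078,0,0,0.049,-0.4],
    [-0.175,-0.113,-0.078,0,0,0.049,-0.4]
  ]
}}

```text
time_s: 0.52
ee_pos: [0.2311, 0.5265, 0.2623]
ee_rot: [0.0, 0.281, 0.96, 0.001]
ft_force: [-0.2, 1.7, 0.3]
width: 0.0616
finger_force: 0.0
```

>>> {"fn": "apply_moves", "kwargs": {
  "commands": [
    [-0.201,-0.055,-0.078,0,0,0.049,-0.4],
    [-0.201,-0.055,-0.078,0,0,0.049,-0.4],
    [-0.201,-0.055,-0.078,0,0,0.049,-0.4],
    [-0.201,-0.055,-0.078,0,0,0.049,-0.4],
    [-0.201,-0.055,-0.078,0,0,0.049,-0.4]
  ]
}}

```text
time_s: 0.93
ee_pos: [0.3004, 0.4501, 0.3009]
ee_rot: [-0.0, 0.423, 0.906, 0.001]
ft_force: [-0.4, 1.0, -0.2]
width: 0.0302
finger_force: 0.0
```

>>> {"fn": "apply_moves", "kwargs": {
  "commands": [
    [-0.265,0.043,0,0,0,0.041,-0.4],
    [-0.265,0.043,0,0,0,0.041,-0.4],
    [-0.265,0.043,0,0,0,0.041,-0.4],
    [-0.265,0.043,0,0,0,0.041,-0.4],
    [-0.265,0.043,0,0,0,0.041,-0.4]
  ]
}}

```text
time_s: 1.35
ee_pos: [0.403, 0.3609, 0.2997]
ee_rot: [0.0, 0.537, 0.844, -0.001]
ft_force: [-1.0, 0.3, -0.4]
width: 0.0263
finger_force: 0.0
```

>>> {"fn": "apply_moves", "kwargs": {
  "commands": [
    [-0.245,0.109,0,0,0,0.041,-0.4],
    [-0.245,0.109,0,0,0,0.041,-0.4],
    [-0.245,0.109,0,0,0,0.041,-0.4],
    [-0.245,0.109,0,0,0,0.041,-0.4],
    [-0.245,0.109,0,0,0,0.041,-0.4]
  ]
}}

```text
time_s: 1.77
ee_pos: [0.504, 0.2737, 0.2995]
ee_rot: [0.0, 0.64, 0.768, -0.001]
ft_force: [-0.9, 1.1, -0.1]
width: 0.0261
finger_force: 0.0
```

>>> {"fn": "apply_moves", "kwargs": {
  "commands": [
    [-0.21,0.167,0,0,0,0.041,-0.4],
    [-0.21,0.167,0,0,0,0.041,-0.4],
    [-0.21,0.167,0,0,0,0.041,-0.4],
    [-0.21,0.167,0,0,0,0.041,-0.4],
    [-0.21,0.167,0,0,0,0.041,-0.4]
  ]
}}

```text
time_s: 2.18
ee_pos: [0.6048, 0.1861, 0.299]
ee_rot: [0.0, 0.733, 0.68, -0.001]
ft_force: [0.4, -0.1, -0.4]
width: 0.026
finger_force: 0.0
```

```bash
python3 -c "
from plan import *
plan([([.605,.187,.23],-3.9),([.605,.187,.128],-3.9)])"
```

```text
at [0.6048 0.1861 0.299 ] yaw -4.33 f [ 0.4 -0.1 -0.4] w 0.026 t 2.2
  [0.0021 0.0005 0.1381] [-0.0002  0.0003 -0.0012] -> [0.605 0.187 0.23 ]
  [-0.    -0.     0.204] [ 0. -0.  0.] -> [0.605 0.187 0.128]
```

>>> {"fn": "apply_moves", "kwargs": {
  "commands": [
    [0,0,0.2,0,0,0,-0.4],
    [0,0,0.2,0,0,0,-0.4],
    [0,0,0.2,0,0,0,-0.4],
    [0,0,0.22,0,0,0,-0.4],
    [0,0,0.25,0,0,0,-0.4]
  ]
}}

```text
time_s: 2.6
ee_pos: [0.6029, 0.19, 0.1753]
ee_rot: [-0.001, 0.732, 0.682, 0.0]
ft_force: [0.3, 0.8, 0.4]
width: 0.0261
finger_force: 0.0
```

```bash
python3 -c "
from plan import *
s=snap('scene','s1.png')
img=cv2.imread('pics/s1.png'); cv2.imwrite('pics/s1c.png',cv2.resize(img[140:340,140:400],None,fx=3,fy=3))
plan([([.605,.187,.128],-3.9)])"
```

```text
at [0.6019 0.1894 0.1724] yaw -4.07 f [-1.3  0.  -2. ] w 0.0262 t 2.6
  [-0.0043  0.0068  0.0887] [-0.0005  0.     -0.0005] -> [0.605 0.187 0.128]
```

View pics/s1c.png

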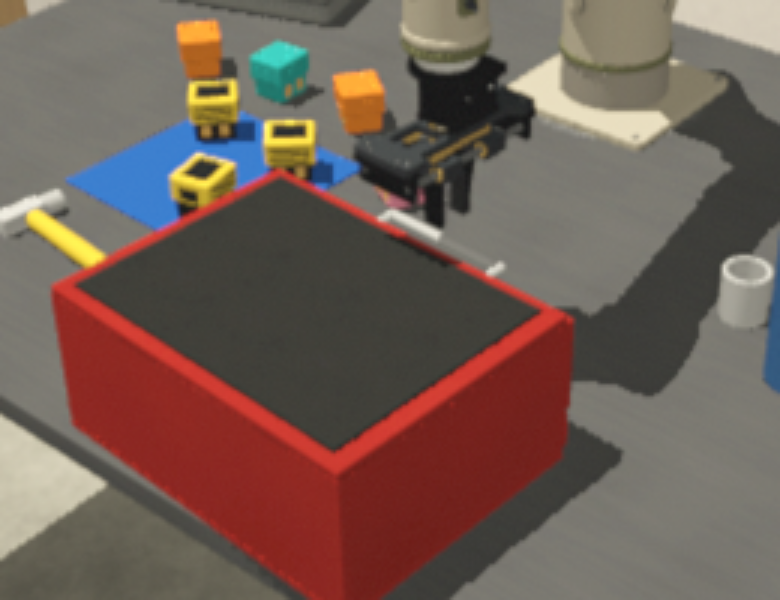

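The fingers (crop 437,200 and 462,190) straddle the bar line, so I'll go down.

>>> {"fn": "apply_moves", "kwargs": {
  "commands": [
    [-0.004,0.007,0,0,0,0,-0.4],
    [-0.004,0.007,0.03,0,0,0,-0.4],
    [-0.004,0.007,0.06,0,0,0,-0.4],
    [-0.004,0.007,0.085,0,0,0,-0.4],
    [-0.004,0.007,0.085,0,0,0,-0.4]
  ]
}}

```text
time_s: 3.07
ee_pos: [0.6062, 0.1852, 0.1315]
ee_rot: [-0.001, 0.733, 0.68, -0.001]
ft_force: [-0.2, -0.1, 0.1]
width: 0.0259
finger_force: 0.0
```

>>> {"fn": "apply_moves", "kwargs": {
  "commands": [
    [0,0,0,0,0,0,-0.7],
    [0,0,0,0,0,0,-1],
    [0,0,0,0,0,0,-1],
    [0,0,0,0,0,0,-1],
    [0,0,0,0,0,0,-1]
  ],
  "grip_force": 25
}}

```text
time_s: 3.48
ee_pos: [0.602, 0.1855, 0.1335]
ee_rot: [-0.004, 0.733, 0.681, -0.004]
ft_force: [-27.1, -1.1, 13.9]
width: 0.0104
finger_force: 25.0
```

>>> {"fn": "apply_moves", "kwargs": {
  "commands": [
    [0,-0.04,0,0,0,0,-1],
    [0,-0.08,0,0,0,0,-1],
    [0,-0.12,0,0,0,0,-1],
    [0,-0.16,0,0,0,0,-1],
    [0,-0.2,0,0,0,0,-1]
  ],
  "grip_force": 35
}}

```text
time_s: 3.9
ee_pos: [0.5076, 0.1918, 0.1335]
ee_rot: [0.001, 0.733, 0.68, 0.001]
ft_force: [4.7, -0.5, -8.5]
width: 0.0098
finger_force: 35.0
```

>>> {"fn": "apply_moves", "kwargs": {
  "commands": [
    [0,-0.04,0,0,0,0,-1],
    [0,-0.08,0,0,0,0,-1],
    [0,-0.12,0,0,0,0,-1],
    [0,-0.15,0,0,0,0,-1],
    [0,-0.17,0,0,0,0,-1]
  ]
}}

```text
time_s: 4.32
ee_pos: [0.422, 0.1977, 0.1335]
ee_rot: [0.0, 0.733, 0.68, 0.0]
ft_force: [4.9, -4.0, -8.3]
width: 0.0098
finger_force: 35.0
```

>>> {"fn": "apply_moves", "kwargs": {
  "commands": [
    [0,-0.005,0,0,0,0,-1],
    [0,-0.01,0,0,0,0,-1],
    [0,-0.014,0,0,0,0,-1],
    [0,-0.014,0,0,0,0,-1],
    [0,-0.014,0,0,0,0,-1]
  ]
}}

```text
time_s: 4.73
ee_pos: [0.4173, 0.198, 0.1335]
ee_rot: [0.001, 0.734, 0.679, 0.001]
ft_force: [8.1, -4.1, -9.3]
width: 0.0097
finger_force: 35.0
```

>>> {"fn": "apply_moves", "kwargs": {
  "commands": [
    [0,-0.006,0,0,0,0,-1],
    [0,-0.012,0,0,0,0,-1],
    [0,-0.012,0,0,0,0,-1],
    [0,-0.012,0,0,0,0,-1],
    [0,-0.012,0,0,0,0,-1]
  ]
}}

```text
time_s: 5.15
ee_pos: [0.4172, 0.198, 0.1337]
ee_rot: [0.004, 0.735, 0.679, 0.006]
ft_force: [41.3, -1.0, -37.6]
width: 0.0097
finger_force: 35.0
```

>>> {"fn": "apply_moves", "kwargs": {
  "commands": [
    [0,0.016,0,0,0,0,-0.4],
    [0,0.016,0,0,0,0,-0.4],
    [0,0.016,0,0,0,0,-0.4],
    [0,0.016,0,0,0,0,-0.4],
    [0,0.016,0,0,0,0,-0.4]
  ]
}}

```text
time_s: 5.57
ee_pos: [0.4175, 0.1995, 0.1335]
ee_rot: [-0.0, 0.733, 0.68, 0.001]
ft_force: [0.3, -0.3, -0.2]
width: 0.0252
finger_force: 0.0
```

>>> {"fn": "apply_moves", "kwargs": {
  "commands": [
    [0,0,-0.08,0,0,0,-0.4],
    [0,0,-0.16,0,0,0,-0.4],
    [0,0,-0.24,0,0,0,-0.4],
    [0,0,-0.32,0,0,0,0],
    [0,0,-0.4,0,0,0,1]
  ]
}}

```text
time_s: 5.98
ee_pos: [0.417, 0.1988, 0.3355]
ee_rot: [-0.0, 0.733, 0.68, 0.001]
ft_force: [1.5, 0.8, -0.1]
width: 0.0332
finger_force: 0.0
```

>>> {"fn": "apply_moves", "kwargs": {
  "commands": [
    [-0.08,0,0,0,0,0,1],
    [-0.16,0,0,0,0,0,1],
    [-0.24,0,0,0,0,0,1],
    [-0.32,0,0,0,0,0,1],
    [-0.4,0,0,0,0,0,1]
  ]
}}

```text
time_s: 6.4
ee_pos: [0.4019, -0.0022, 0.3333]
ee_rot: [-0.0, 0.733, 0.68, 0.001]
ft_force: [1.8, -1.2, 0.3]
width: 0.0652
finger_force: 0.0
```

```bash
python3 -c "
from plan import *
from meas import *
s=snap('top','top1.png'); img=cv2.imread('pics/top1.png')
for p in packs(s,img): print(p)
cv2.imwrite('pics/t1c.png',cv2.resize(img[130:260,150:310],None,fx=4.5,fy=4.5,interpolation=cv2.INTER_CUBIC))
o=env.get_obs();print(o['ee_pos'])
for y in (142,68,-6,-80,-150):
    p=np.r_[np.array([.6466,.1845])-.095*cx+y/1000*cyv,.108]; print(y,p,(proj(s,p)-[150,130]+.5)*4.5)
"
```

```text
((array([ 0.4334, -0.1959]), array([29. , 36.9]), 41.6), (array([ 0.4332, -0.1918]), array([56. , 62.3]), 42.8))
((array([ 0.5662, -0.2148]), array([36.5, 28.5]), 11.3), (array([ 0.5623, -0.2115]), array([62.5, 56.4]), 11.7))
((array([ 0.4174, -0.3496]), array([28.6, 35.4]), 45.0), (array([ 0.4173, -0.3466]), array([60.7, 66.4]), 45.9))
[ 0.40174994 -0.01006693  0.33375147]
142 [0.56147816 0.33263262 0.108     ] [119.64904967 289.10873385]
68 [0.55644503 0.25880398 0.108     ] [226.93525141 298.59752534]
-6 [0.5514119  0.18497535 0.108     ] [334.24792616 308.0886582 ]
-80 [0.54637877 0.11114671 0.108     ] [441.5870837  317.58213331]
-150 [0.5416177  0.04130881 0.108     ] [543.14850772 326.56460412]
```

View pics/t1c.png

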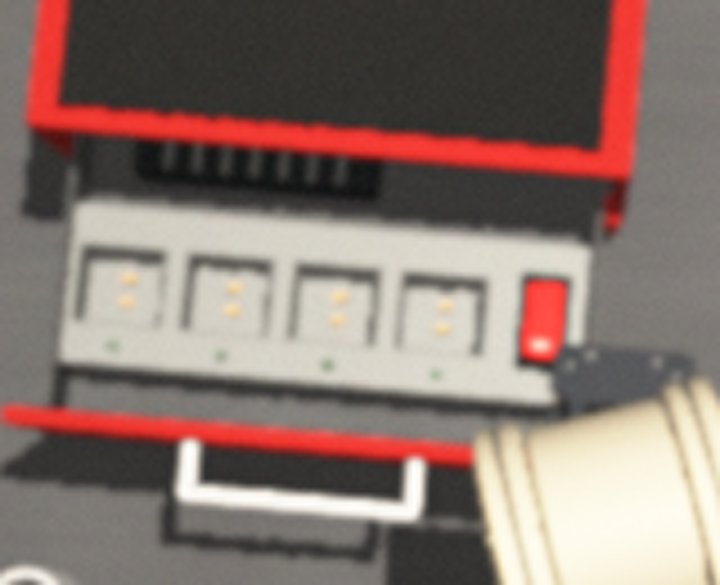

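The drawer is fully out, and the four empty bays show at crop (122,288), (229,297), (336,306) and (443,315). The red rocker is at (543,320), with the near end up. These positions are within 2 px of the prediction. I'll rectify the image to refine them.

```bash
python3 -c "
from plan import *
s=load('top1'); img=cv2.imread('pics/top1.png')
o=np.array([.6466,.1845])-.095*cx
# rect: horizontal = -chest y from +190 to -190, vertical = chest x +70(top) to -70 ; 2px/mm
c=[(190,70),(-190,70),(-190,-70),(190,-70)]
src=np.float32([proj(s,[*(o+x/1000*cx+y/1000*cyv),.108]) for y,x in c]); dst=np.float32([(0,0),(760,0),(760,280),(0,280)])
w=cv2.warpPerspective(img,cv2.getPerspectiveTransform(src,dst),(760,280),flags=cv2.INTER_CUBIC)
g=cv2.cvtColor(w,cv2.COLOR_BGR2GRAY).astype(int)
cv2.imwrite('pics/r1.png',w)
for y in(142,68,-6,-80):
    u=int((190-y)*2); col=g[:,u-16:u+16].mean(1); d=np.diff(cv2.GaussianBlur(col.reshape(-1,1),(1,5),0).ravel())
    row=g[150:180,:].mean(0); e=np.diff(cv2.GaussianBlur(row.reshape(-1,1),(1,5),0).ravel())
    a=70-(40+np.argmin(d[40:110]))/2-.25; b=70-(170+np.argmin(d[170:210]))/2
    l=190-(u-70+np.argmin(e[u-70:u-45]))/2; r0=e[u+45:u+72]
    print(y,'far edge',a,'near?',b,d[170:210].min().round(1),d[170:210].max().round(1),'left edge-y',l-y,'right',[190-(u+45+f(r0))/2-y for f in(np.argmax,np.argmin)])
"
```

```text
142 far edge 27.75 near? -34.5 -1.3 0.7 left edge-y 29.5 right [np.float64(-32.0), np.float64(-25.5)]
68 far edge 27.75 near? -34.5 -1.5 0.5 left edge-y 29.5 right [np.float64(-31.5), np.float64(-24.0)]
-6 far edge 28.25 near? -34.5 -2.2 0.7 left edge-y 31.5 right [np.float64(-29.5), np.float64(-23.5)]
-80 far edge 28.25 near? -34.5 -1.4 0.7 left edge-y 31.5 right [np.float64(-30.0), np.float64(-23.5)]
```

View pics/r1.png

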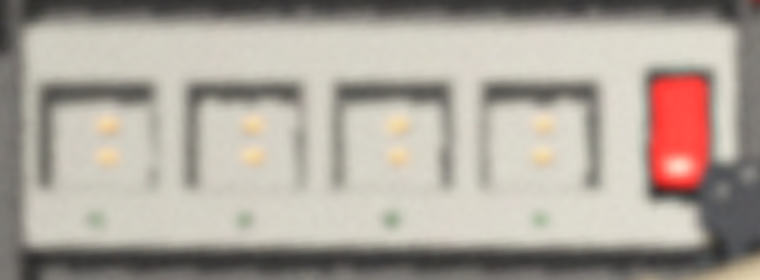

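Bay centres lie 1.8 mm deeper than predicted in x, and y matches to about 1 mm. Next is the first pack, at (0.433,-0.196).

```bash
cat >> plan.py <<'E'
O=np.array([.6466,.1845])-.0932*cx
def bay(y,z,dx=0): return np.r_[O+dx*cx+y/1000*cyv,z]
E
python3 -c "
from plan import *
plan([([.4334,-.1959,.14],42),([.4334,-.1959,.038],42)])"
```

```text
at [ 0.4017 -0.0101  0.3338] yaw -4.8 f [ 0.7 -8.7  0.5] w 0.0689 t 6.5
  [-0.1828  0.0469  0.1935] [ 0.0001 -0.0001 -0.065 ] -> [ 0.418 -0.103  0.237]
  [-0.1863 -0.0294  0.1936] [ 0.0001 -0.0001 -0.065 ] -> [ 0.433 -0.196  0.14 ]
  [0.    0.    0.204] [ 0. -0. -0.] -> [ 0.433 -0.196  0.038]
```

>>> {"fn": "apply_moves", "kwargs": {
  "commands": [
    [-0.18,0.047,0.194,0,0,-0.065,1],
    [-0.18,0.047,0.194,0,0,-0.065,1],
    [-0.18,0.047,0.194,0,0,-0.065,1],
    [-0.18,0.047,0.194,0,0,-0.065,1],
    [-0.18,0.047,0.194,0,0,-0.065,1]
  ]
}}

```text
time_s: 6.87
ee_pos: [0.4179, -0.0939, 0.2342]
ee_rot: [-0.001, 0.581, 0.814, -0.001]
ft_force: [0.7, 0.7, 0.8]
width: 0.0864
finger_force: 0.0
```

>>> {"fn": "apply_moves", "kwargs": {
  "commands": [
    [-0.186,-0.029,0.194,0,0,-0.065,1],
    [-0.186,-0.029,0.194,0,0,-0.065,1],
    [-0.186,-0.029,0.194,0,0,-0.065,1],
    [-0.186,-0.029,0.194,0,0,-0.065,1],
    [-0.186,-0.029,0.194,0,0,-0.065,1]
  ]
}}

```text
time_s: 7.28
ee_pos: [0.4369, -0.1838, 0.1388]
ee_rot: [0.0, 0.401, 0.916, 0.001]
ft_force: [-0.2, 0.7, 0.9]
width: 0.0869
finger_force: 0.0
```

>>> {"fn": "apply_moves", "kwargs": {
  "commands": [
    [0,0,0,0,0,0,1]
  ]
}}

```text
time_s: 7.37
ee_pos: [0.4357, -0.1851, 0.1381]
ee_rot: [-0.001, 0.403, 0.915, -0.001]
ft_force: [-0.5, 0.7, -0.7]
width: 0.087
finger_force: 0.0
```

```bash
python3 -c "
from plan import *
plan([([.4334,-.1959,.038],42)])"
```

```text
at [ 0.4357 -0.1851  0.1381] yaw 42.52 f [-0.5  0.7 -0.7] w 0.087 t 7.4
  [-0.0127 -0.0174  0.2002] [-0.0004 -0.      0.0014] -> [ 0.433 -0.196  0.038]
```

>>> {"fn": "apply_moves", "kwargs": {
  "commands": [
    [-0.013,-0.017,0,0,0,0.001,1],
    [-0.013,-0.017,0.06,0,0,0.001,1],
    [-0.013,-0.017,0.12,0,0,0.001,1],
    [-0.013,-0.017,0.18,0,0,0.001,1],
    [-0.013,-0.017,0.2,0,0,0.001,1]
  ],
  "grip_force": 35
}}

```text
time_s: 7.78
ee_pos: [0.4332, -0.1923, 0.0365]
ee_rot: [-0.002, 0.406, 0.914, 0.0]
ft_force: [-0.9, 0.1, -0.5]
width: 0.0867
finger_force: 0.0
```

>>> {"fn": "apply_moves", "kwargs": {
  "commands": [
    [0,0,0,0,0,0,0.5],
    [0,0,0,0,0,0,0.3],
    [0,0,0,0,0,0,0],
    [0,0,0,0,0,0,0],
    [0,0,0,0,0,0,0]
  ]
}}

```text
time_s: 8.2
ee_pos: [0.4351, -0.195, 0.0403]
ee_rot: [0.001, 0.406, 0.914, 0.001]
ft_force: [-0.3, -1.0, -0.7]
width: 0.0617
finger_force: 0.0
```

>>> {"fn": "apply_moves", "kwargs": {
  "commands": [
    [0,0,0,0,0,0,0],
    [0,0,0,0,0,0,0],
    [0,0,0,0,0,0,0]
  ]
}}

```text
time_s: 8.45
ee_pos: [0.4347, -0.1952, 0.04]
ee_rot: [0.0, 0.406, 0.914, 0.001]
ft_force: [-2.4, 1.7, 9.4]
width: 0.0577
finger_force: 35.0
```

```bash
python3 -c "
from plan import *
plan([([.434,-.196,.2],42),([.48,-.05,.25],10),(bay(-80,.24),-3.9)])"
```

```text
at [ 0.4347 -0.1952  0.04  ] yaw 42.11 f [-2.4  1.7  9.4] w 0.0577 t 8.4
  [-0.0004 -0.0017 -0.32  ] [0.0002 0.0001 0.0003] -> [ 0.434 -0.196  0.2  ]
  [ 0.1554  0.2638 -0.1   ] [-0.     -0.      0.0889] -> [ 0.48 -0.05  0.25]
  [0.2935 0.1902 0.02  ] [0.     0.     0.0386] -> [0.548 0.111 0.24 ]
```

>>> {"fn": "apply_moves", "kwargs": {
  "commands": [
    [0,0,-0.06,0,0,0,0],
    [0,0,-0.12,0,0,0,0],
    [0,0,-0.18,0,0,0,0],
    [0,0,-0.25,0,0,0,0],
    [0,0,-0.32,0,0,0,0]
  ]
}}

```text
time_s: 8.87
ee_pos: [0.4331, -0.1959, 0.1997]
ee_rot: [-0.001, 0.407, 0.914, -0.001]
ft_force: [1.3, 1.8, -2.1]
width: 0.0577
finger_force: 35.0
```

>>> {"fn": "apply_moves", "kwargs": {
  "commands": [
    [0.03,0.052,-0.02,0,0,0.018,0],
    [0.062,0.105,-0.04,0,0,0.036,0],
    [0.093,0.158,-0.06,0,0,0.054,0],
    [0.124,0.211,-0.08,0,0,0.072,0],
    [0.155,0.264,-0.1,0,0,0.089,0]
  ]
}}

```text
time_s: 9.28
ee_pos: [0.4798, -0.0478, 0.2496]
ee_rot: [-0.0, 0.645, 0.764, 0.001]
ft_force: [0.4, -0.8, -2.3]
width: 0.0579
finger_force: 35.0
```

>>> {"fn": "apply_moves", "kwargs": {
  "commands": [
    [0.06,0.04,0,0,0,0.01,0],
    [0.12,0.08,0,0,0,0.02,0],
    [0.18,0.12,0,0,0,0.03,0],
    [0.24,0.16,0.01,0,0,0.038,0],
    [0.293,0.19,0.02,0,0,0.038,0]
  ]
}}

```text
time_s: 9.7
ee_pos: [0.5484, 0.1144, 0.2388]
ee_rot: [-0.0, 0.73, 0.684, 0.0]
ft_force: [0.3, -1.3, -3.0]
width: 0.0577
finger_force: 35.0
```

>>> {"fn": "apply_moves", "kwargs": {
  "commands": [
    [0,0,0,0,0,0,0],
    [0,0,0,0,0,0,0],
    [0,0,0,0,0,0,0]
  ]
}}

```text
time_s: 9.95
ee_pos: [0.5476, 0.1108, 0.2389]
ee_rot: [0.0, 0.729, 0.684, -0.001]
ft_force: [-0.1, -0.3, -2.6]
width: 0.0579
finger_force: 35.0
```

```bash
python3 -c "
from plan import *
plan([(bay(-80,.155),-3.9),(bay(-80,.116),-3.9)])"
```

```text
at [0.5476 0.1108 0.2389] yaw -3.65 f [-0.1 -0.3 -2.6] w 0.0579 t 9.9
  [0.0007 0.0012 0.1678] [-0.0001  0.0002  0.0007] -> [0.548 0.111 0.155]
  [0.    0.    0.078] [-0.  0.  0.] -> [0.548 0.111 0.116]
```

>>> {"fn": "apply_moves", "kwargs": {
  "commands": [
    [0.001,0.001,0.05,0,0,0.001,0],
    [0.001,0.001,0.1,0,0,0.001,0],
    [0.001,0.001,0.14,0,0,0.001,0],
    [0.001,0.001,0.17,0,0,0.001,0],
    [0.001,0.001,0.175,0,0,0.001,0]
  ]
}}

```text
time_s: 10.37
ee_pos: [0.5468, 0.1105, 0.1496]
ee_rot: [-0.001, 0.732, 0.681, -0.001]
ft_force: [-1.1, 0.6, -2.7]
width: 0.0578
finger_force: 35.0
```

>>> {"fn": "apply_moves", "kwargs": {
  "commands": [
    [0,0,0,0,0,0,0],
    [0,0,0.01,0,0,0,0],
    [0,0,0.02,0,0,0,0],
    [0,0,0.03,0,0,0,0],
    [0,0,0.03,0,0,0,0]
  ]
}}

```text
time_s: 10.78
ee_pos: [0.55, 0.1123, 0.1376]
ee_rot: [0.001, 0.731, 0.682, 0.002]
ft_force: [3.8, -0.2, -2.0]
width: 0.0578
finger_force: 34.8
```

>>> {"fn": "apply_moves", "kwargs": {
  "commands": [
    [0,0.003,0.01,0,0,0,0],
    [0,0.003,0.02,0,0,0,0],
    [0,0.003,0.03,0,0,0,0],
    [0,0.003,0.038,0,0,0,0],
    [0,0.003,0.042,0,0,0,0]
  ]
}}

```text
time_s: 11.2
ee_pos: [0.5501, 0.1119, 0.1155]
ee_rot: [0.0, 0.731, 0.682, 0.0]
ft_force: [-5.1, -1.2, 17.6]
width: 0.0577
finger_force: 34.8
```

>>> {"fn": "apply_moves", "kwargs": {
  "commands": [
    [0,0,0.004,0,0,0,0],
    [0,0,0.006,0,0,0,0],
    [0,0,0.006,0,0,0,0]
  ]
}}

```text
time_s: 11.45
ee_pos: [0.5517, 0.1118, 0.1148]
ee_rot: [0.001, 0.731, 0.682, 0.002]
ft_force: [-2.4, -2.5, 19.6]
width: 0.0577
finger_force: 35.0
```

>>> {"fn": "apply_moves", "kwargs": {
  "commands": [
    [0,0,-0.004,0,0,0,0.5],
    [0,0,-0.004,0,0,0,1],
    [0,0,-0.004,0,0,0,1],
    [0,0,-0.004,0,0,0,1],
    [0,0,-0.004,0,0,0,1]
  ]
}}

```text
time_s: 11.87
ee_pos: [0.5495, 0.112, 0.1141]
ee_rot: [-0.0, 0.731, 0.682, -0.0]
ft_force: [-0.5, -0.3, -0.5]
width: 0.0824
finger_force: 0.0
```

>>> {"fn": "apply_moves", "kwargs": {
  "commands": [
    [0,0,-0.05,0,0,0,1],
    [0,0,-0.1,0,0,0,1],
    [0,0,-0.16,0,0,0,1],
    [0,0,-0.22,0,0,0,1],
    [0,0,-0.28,0,0,0,1]
  ]
}}

```text
time_s: 12.28
ee_pos: [0.5495, 0.1118, 0.2557]
ee_rot: [-0.0, 0.731, 0.682, -0.0]
ft_force: [1.2, -0.2, 0.1]
width: 0.0869
finger_force: 0.0
```

```bash
python3 -c "
from plan import *
from meas import *
s=snap('top','top2.png'); img=cv2.imread('pics/top2.png')
for p in packs(s,img): print(p)
plan([([.56,-.07,.24],-50),([.566,-.2147,.14],-78)])
"
```

```text
((array([ 0.5661, -0.2147]), array([36.3, 28.1]), 12.5), (array([ 0.5626, -0.2115]), array([62.8, 56.7]), 12.1))
((array([ 0.4175, -0.3497]), array([28.7, 35.4]), 46.1), (array([ 0.4173, -0.3466]), array([60.5, 66.6]), 45.7))
at [0.5518 0.112  0.2614] yaw -4.0 f [ 0.9 -0.   5.2] w 0.0867 t 12.3
  [-0.181   0.0207  0.021 ] [ 0.0003 -0.0004  0.0639] -> [0.556 0.021 0.251]
  [-0.1585  0.0898  0.0213] [ 0.0003 -0.0004  0.0639] -> [ 0.56 -0.07  0.24]
  [-0.1768  0.2294  0.2   ] [0.     0.     0.0778] -> [ 0.566 -0.215  0.14 ]
```

>>> {"fn": "apply_moves", "kwargs": {
  "commands": [
    [-0.045,0.005,0,0,0,0.018,1],
    [-0.09,0.01,0,0,0,0.036,1],
    [-0.135,0.015,0.01,0,0,0.054,1],
    [-0.18,0.02,0.02,0,0,0.064,1],
    [-0.18,0.02,0.02,0,0,0.064,1]
  ]
}}

```text
time_s: 12.75
ee_pos: [0.553, 0.0162, 0.2437]
ee_rot: [0.0, 0.855, 0.518, -0.001]
ft_force: [0.4, -0.5, -0.4]
width: 0.0866
finger_force: 0.0
```

>>> {"fn": "apply_moves", "kwargs": {
  "commands": [
    [-0.04,0.022,0,0,0,0.018,1],
    [-0.08,0.045,0.01,0,0,0.036,1],
    [-0.12,0.07,0.02,0,0,0.054,1],
    [-0.158,0.09,0.02,0,0,0.064,1],
    [-0.158,0.09,0.02,0,0,0.064,1]
  ]
}}

```text
time_s: 13.17
ee_pos: [0.557, -0.074, 0.2342]
ee_rot: [0.001, 0.941, 0.337, -0.001]
ft_force: [-1.0, -0.8, 0.5]
width: 0.0871
finger_force: 0.0
```

>>> {"fn": "apply_moves", "kwargs": {
  "commands": [
    [-0.035,0.046,0.04,0,0,0.018,1],
    [-0.07,0.092,0.08,0,0,0.036,1],
    [-0.106,0.138,0.12,0,0,0.054,1],
    [-0.141,0.184,0.16,0,0,0.072,1],
    [-0.177,0.229,0.2,0,0,0.078,1]
  ]
}}

```text
time_s: 13.58
ee_pos: [0.5638, -0.2142, 0.1329]
ee_rot: [-0.0, 0.995, 0.101, -0.0]
ft_force: [0.1, 0.5, 0.4]
width: 0.0871
finger_force: 0.0
```

>>> {"fn": "apply_moves", "kwargs": {
  "commands": [
    [0,0,0,0,0,0,1],
    [0,0,0,0,0,0,1],
    [0,0,0,0,0,0,1]
  ]
}}

```text
time_s: 13.83
ee_pos: [0.5639, -0.213, 0.1344]
ee_rot: [-0.0, 0.995, 0.104, -0.0]
ft_force: [0.1, 0.5, 1.5]
width: 0.087
finger_force: 0.0
```

```bash
python3 -c "
from plan import *
plan([([.5661,-.2147,.039],-77.7)])
"
```

```text
at [ 0.5639 -0.213   0.1344] yaw -78.02 f [0.1 0.5 1.5] w 0.087 t 13.8
  [0.0036 0.0044 0.1908] [-0.0001  0.     -0.0009] -> [ 0.566 -0.215  0.039]
```

>>> {"fn": "apply_moves", "kwargs": {
  "commands": [
    [0.0036,0.0044,0.02,0,0,-0.001,1],
    [0.0036,0.0044,0.07,0,0,-0.001,1],
    [0.0036,0.0044,0.13,0,0,-0.001,1],
    [0.0036,0.0044,0.18,0,0,-0.001,1],
    [0.0036,0.0044,0.19,0,0,-0.001,1]
  ]
}}

```text
time_s: 14.25
ee_pos: [0.5646, -0.2128, 0.0357]
ee_rot: [-0.001, 0.994, 0.108, -0.002]
ft_force: [-0.6, 0.6, -0.7]
width: 0.0866
finger_force: 0.0
```

>>> {"fn": "apply_moves", "kwargs": {
  "commands": [
    [0,0,0,0,0,0,0.5],
    [0,0,0,0,0,0,0.3],
    [0,0,0,0,0,0,0],
    [0,0,0,0,0,0,0],
    [0,0,0,0,0,0,0]
  ]
}}

```text
time_s: 14.67
ee_pos: [0.5665, -0.2158, 0.0407]
ee_rot: [0.0, 0.994, 0.107, 0.001]
ft_force: [-0.3, 0.7, 0.3]
width: 0.0612
finger_force: 0.0
```

>>> {"fn": "apply_moves", "kwargs": {
  "commands": [
    [0,0,0,0,0,0,0],
    [0,0,0,0,0,0,0],
    [0,0,0,0,0,0,0]
  ]
}}

```text
time_s: 14.92
ee_pos: [0.5665, -0.216, 0.0405]
ee_rot: [0.0, 0.994, 0.107, 0.001]
ft_force: [-0.4, 0.5, 7.1]
width: 0.0577
finger_force: 35.0
```

```bash
python3 -c "
from plan import *
plan([([.566,-.2147,.2],-77.7),([.56,-.05,.25],-44),(bay(-6,.24,.0015),-3.9)])
"
```

```text
at [ 0.5665 -0.216   0.0405] yaw -77.77 f [-0.4  0.5  7.1] w 0.0577 t 14.9
  [ 2.000e-04 -2.600e-03 -3.189e-01] [ 0.0001 -0.0003 -0.0002] -> [ 0.566 -0.215  0.2  ]
  [ 0.0584 -0.3244 -0.1   ] [ 0.      0.     -0.0936] -> [ 0.56 -0.05  0.25]
  [ 0.1652 -0.1669  0.01  ] [-0.     -0.     -0.0557] -> [0.557 0.067 0.245]
  [ 0.2124 -0.1001  0.01  ] [-0.     -0.     -0.0557] -> [0.555 0.185 0.24 ]
```

>>> {"fn": "apply_moves", "kwargs": {
  "commands": [
    [0,0,-0.06,0,0,0,0],
    [0,0,-0.12,0,0,0,0],
    [0,0,-0.18,0,0,0,0],
    [0,0,-0.25,0,0,0,0],
    [0,-0.003,-0.32,0,0,0,0]
  ]
}}

```text
time_s: 15.33
ee_pos: [0.5646, -0.2143, 0.2006]
ee_rot: [-0.0, 0.994, 0.106, -0.001]
ft_force: [1.1, -0.6, -2.1]
width: 0.0575
finger_force: 35.0
```

>>> {"fn": "apply_moves", "kwargs": {
  "commands": [
    [0.012,-0.065,-0.02,0,0,-0.019,0],
    [0.023,-0.13,-0.04,0,0,-0.038,0],
    [0.035,-0.195,-0.06,0,0,-0.057,0],
    [0.047,-0.26,-0.08,0,0,-0.076,0],
    [0.058,-0.324,-0.1,0,0,-0.094,0]
  ]
}}

```text
time_s: 15.75
ee_pos: [0.5588, -0.0481, 0.2498]
ee_rot: [-0.0, 0.919, 0.394, -0.0]
ft_force: [0.7, -0.2, -2.0]
width: 0.0576
finger_force: 35.0
```

>>> {"fn": "apply_moves", "kwargs": {
  "commands": [
    [0.033,-0.033,0,0,0,-0.011,0],
    [0.066,-0.066,0,0,0,-0.022,0],
    [0.099,-0.1,0,0,0,-0.033,0],
    [0.132,-0.133,0.01,0,0,-0.044,0],
    [0.165,-0.167,0.01,0,0,-0.056,0]
  ]
}}

```text
time_s: 16.17
ee_pos: [0.5558, 0.0689, 0.2435]
ee_rot: [-0.0, 0.836, 0.548, -0.0]
ft_force: [0.1, 0.5, -3.3]
width: 0.0578
finger_force: 35.0
```

>>> {"fn": "apply_moves", "kwargs": {
  "commands": [
    [0.06,-0.03,0,0,0,-0.014,0],
    [0.12,-0.06,0,0,0,-0.028,0],
    [0.17,-0.08,0,0,0,-0.042,0],
    [0.212,-0.1,0.01,0,0,-0.056,0],
    [0.212,-0.1,0.01,0,0,-0.056,0]
  ]
}}

```text
time_s: 16.58
ee_pos: [0.5518, 0.1913, 0.2375]
ee_rot: [-0.001, 0.724, 0.69, -0.001]
ft_force: [-0.9, 0.2, -2.7]
width: 0.058
finger_force: 35.0
```

>>> {"fn": "apply_moves", "kwargs": {
  "commands": [
    [0,0,0,0,0,0,0],
    [0,0,0,0,0,0,0],
    [0,0,0,0,0,0,0]
  ]
}}

```text
time_s: 16.83
ee_pos: [0.5537, 0.1833, 0.2395]
ee_rot: [0.0, 0.73, 0.684, -0.0]
ft_force: [-0.1, -0.7, -3.1]
width: 0.0576
finger_force: 35.0
```

```bash
python3 -c "
from plan import *
plan([(bay(-6,.15,.0015),-3.9)])
"
```

```text
at [0.5537 0.1833 0.2395] yaw -3.75 f [-0.1 -0.7 -3.1] w 0.0576 t 16.8
  [0.0031 0.0019 0.1789] [-0.      0.0001  0.0004] -> [0.555 0.185 0.15 ]
```

>>> {"fn": "apply_moves", "kwargs": {
  "commands": [
    [0.003,0.002,0.05,0,0,0,0],
    [0.003,0.002,0.1,0,0,0,0],
    [0.003,0.002,0.14,0,0,0,0],
    [0.003,0.002,0.17,0,0,0,0],
    [0.003,0.002,0.178,0,0,0,0]
  ]
}}

```text
time_s: 17.25
ee_pos: [0.5535, 0.1847, 0.1483]
ee_rot: [-0.0, 0.73, 0.684, -0.002]
ft_force: [0.0, 0.2, -3.0]
width: 0.0578
finger_force: 35.0
```

>>> {"fn": "apply_moves", "kwargs": {
  "commands": [
    [0,0,0,0,0,0,0],
    [0,0,0.01,0,0,0,0],
    [0,0,0.02,0,0,0,0],
    [0,0,0.03,0,0,0,0],
    [0,0,0.03,0,0,0,0]
  ]
}}

```text
time_s: 17.67
ee_pos: [0.5576, 0.1831, 0.1387]
ee_rot: [0.002, 0.73, 0.683, 0.002]
ft_force: [-1.4, -10.1, 16.9]
width: 0.0579
finger_force: 35.0
```

>>> {"fn": "apply_moves", "kwargs": {
  "commands": [
    [0,0,0,0,0,0,0]
  ]
}}

```text
time_s: 17.75
ee_pos: [0.5576, 0.1832, 0.1388]
ee_rot: [0.002, 0.73, 0.683, 0.002]
ft_force: [-0.8, -10.9, 17.2]
width: 0.0578
finger_force: 35.0
```

>>> {"fn": "apply_moves", "kwargs": {
  "commands": [
    [-0.004,0,0,0,0,0,0],
    [-0.006,0,0,0,0,0,0],
    [-0.006,0,0.005,0,0,0,0],
    [-0.006,0,0.01,0,0,0,0],
    [-0.006,0,0.01,0,0,0,0]
  ]
}}

```text
time_s: 18.17
ee_pos: [0.5575, 0.1804, 0.1343]
ee_rot: [0.002, 0.73, 0.683, 0.002]
ft_force: [-2.3, -10.3, 19.5]
width: 0.0577
finger_force: 35.0
```

```bash
python3 -c "
from plan import *
s=snap('scene','s2.png')
img=cv2.imread('pics/s2.png'); cv2.imwrite('pics/s2c.png',cv2.resize(img[150:310,180:380],None,fx=3.7,fy=3.7,interpolation=cv2.INTER_CUBIC))
o=env.get_obs();print(o['ee_pos'],o['ft_force'],o['ft_torque'])
"
```

```text
[0.55751044 0.18044359 0.13427346] [ -3.069648   -10.21935019  20.62706552] [-2.13856606  0.6559948   0.18576248]
```

View pics/s2c.png

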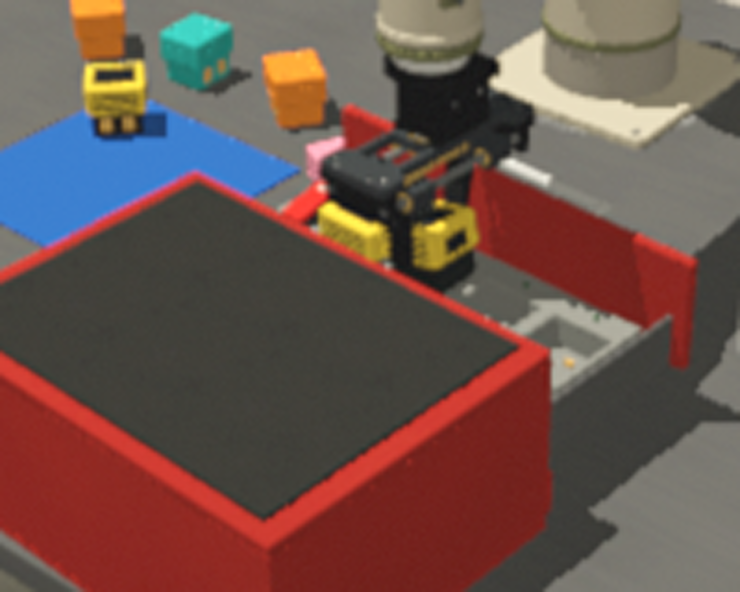

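The held pack (crop 445,240) looks pivoted in the grip, with its stem only partly in. I'll lift it clear and check.

>>> {"fn": "apply_moves", "kwargs": {
  "commands": [
    [0,0,-0.02,0,0,0,0],
    [0,0,-0.06,0,0,0,0],
    [0,0,-0.1,0,0,0,0],
    [0,0,-0.14,0,0,0,0],
    [0,0,-0.14,0,0,0,0]
  ]
}}

```text
time_s: 18.63
ee_pos: [0.5565, 0.1837, 0.205]
ee_rot: [0.001, 0.729, 0.684, 0.003]
ft_force: [1.5, -0.1, -1.9]
width: 0.0576
finger_force: 35.0
```

```bash
python3 -c "
from plan import *
s=snap('scene','s3.png')
img=cv2.imread('pics/s3.png'); cv2.imwrite('pics/s3c.png',cv2.resize(img[120:280,210:370],None,fx=3.7,fy=3.7,interpolation=cv2.INTER_CUBIC))
o=env.get_obs();print(o['ee_pos'],o['ft_force'],o['ft_torque'],o['width'])
"
```

```text
[0.55565166 0.18367641 0.20274272] [-0.15423445  0.54774197 -3.32525553] [-0.12300202  0.05392575 -0.03725175] 0.05765170425198012
```

View pics/s3c.png

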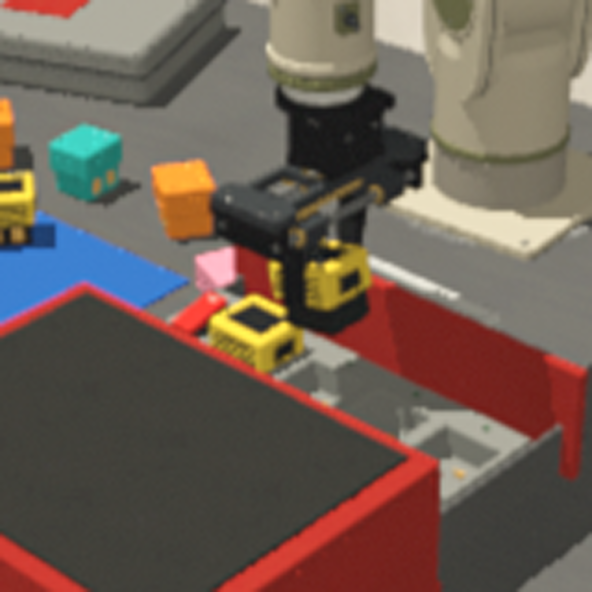

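```bash
python3 -c "
from plan import *
s=load('s3'); img=cv2.imread('pics/s3.png'); S=6; x0,y0=270,170
c=cv2.resize(img[y0:y0+100,x0:x0+110],None,fx=S,fy=S,interpolation=cv2.INTER_CUBIC)
T=np.array([.5557,.1837]); ax=cyv; ay=cx
def box(lx,ly,z0,z1,col):
    P=[proj(s,[*(T+i*lx/2*ax+j*ly/2*ay),z]) for z in(z0,z1) for i,j in((1,1),(1,-1),(-1,-1),(-1,1))]
    P=[tuple(((p-[x0,y0]+.5)*S).astype(int)) for p in P]
    for k in range(4):
        for a,b in((k,(k+1)%4),(k+4,(k+1)%4+4),(k,k+4)): cv2.line(c,tuple(map(int,P[a])),tuple(map(int,P[b])),col,1)
f=.2027-.0365
box(.064,.058,f+.028,f+.062,(0,0,255)); box(.054,.048,f,f+.028,(255,255,0))
cv2.imwrite('pics/w3.png',c)
"
```

```text
(no output)
```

View pics/w3.png

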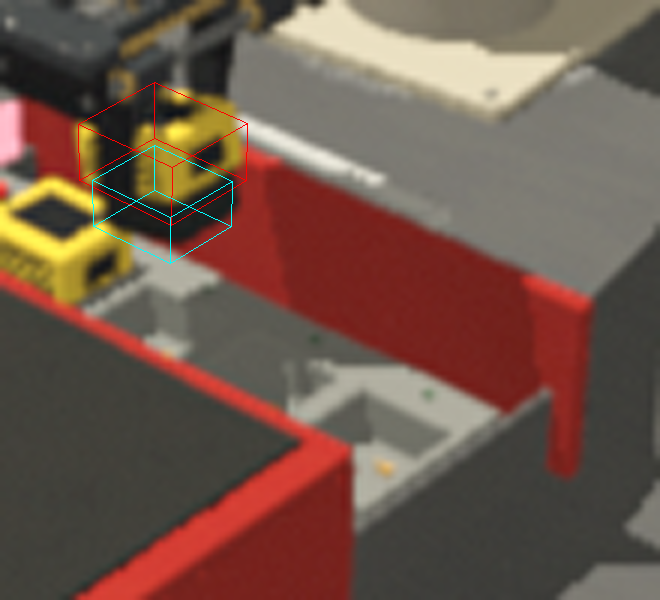

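The wireframe overlay shows the pack's +y end raised by about 9°, so it pivoted in the grip. I'll set it back on the mat to level it, then regrip with more force.

```bash
python3 -c "
from plan import *
plan([([.555,.17,.25],-10),([.56,-.05,.25],-44),([.566,-.2147,.12],-77.7)])
"
```

```text
at [0.5557 0.1837 0.2027] yaw -3.6 f [-0.2  0.5 -3.3] w 0.0577 t 18.7
  [-0.0271  0.0007 -0.0946] [ 0.0005 -0.0005  0.0178] -> [0.555 0.17  0.25 ]
  [-0.2158  0.0431  0.    ] [-0.      0.      0.0472] -> [0.558 0.06  0.25 ]
  [-0.1938  0.1043  0.    ] [-0.      0.      0.0472] -> [ 0.56 -0.05  0.25]
  [-0.1143  0.1187  0.13  ] [-0.     -0.      0.0468] -> [ 0.563 -0.132  0.185]
  [-0.075   0.1468  0.13  ] [-0.     -0.      0.0468] -> [ 0.566 -0.215  0.12 ]
```

>>> {"fn": "apply_moves", "kwargs": {
  "commands": [
    [-0.01,0,-0.03,0,0,0.006,0],
    [-0.02,0,-0.06,0,0,0.012,0],
    [-0.027,0,-0.095,0,0,0.018,0],
    [-0.027,0,-0.095,0,0,0.018,0]
  ]
}}

```text
time_s: 19.02
ee_pos: [0.5546, 0.169, 0.2501]
ee_rot: [0.0, 0.768, 0.641, 0.002]
ft_force: [1.7, -0.5, -2.7]
width: 0.0578
finger_force: 35.0
```

>>> {"fn": "apply_moves", "kwargs": {
  "commands": [
    [-0.043,0.01,0,0,0,0.01,0],
    [-0.086,0.02,0,0,0,0.02,0],
    [-0.13,0.03,0,0,0,0.03,0],
    [-0.173,0.037,0,0,0,0.04,0],
    [-0.216,0.043,0,0,0,0.047,0]
  ]
}}

```text
time_s: 19.43
ee_pos: [0.5554, 0.058, 0.247]
ee_rot: [-0.0, 0.854, 0.521, -0.0]
ft_force: [0.2, -0.3, -2.8]
width: 0.0579
finger_force: 35.0
```

>>> {"fn": "apply_moves", "kwargs": {
  "commands": [
    [-0.04,0.02,0,0,0,0.01,0],
    [-0.08,0.04,0,0,0,0.02,0],
    [-0.12,0.06,0,0,0,0.03,0],
    [-0.16,0.083,0,0,0,0.04,0],
    [-0.194,0.104,0,0,0,0.047,0]
  ]
}}

```text
time_s: 19.85
ee_pos: [0.5578, -0.0531, 0.248]
ee_rot: [-0.0, 0.922, 0.388, 0.0]
ft_force: [1.1, 0.1, -2.6]
width: 0.0579
finger_force: 35.0
```

>>> {"fn": "apply_moves", "kwargs": {
  "commands": [
    [-0.023,0.024,0.026,0,0,0.01,0],
    [-0.046,0.048,0.052,0,0,0.02,0],
    [-0.069,0.072,0.078,0,0,0.03,0],
    [-0.092,0.096,0.104,0,0,0.04,0],
    [-0.114,0.119,0.13,0,0,0.047,0]
  ]
}}

```text
time_s: 20.27
ee_pos: [0.5611, -0.1347, 0.1822]
ee_rot: [0.0, 0.969, 0.249, 0.0]
ft_force: [0.1, -0.5, -1.7]
width: 0.0578
finger_force: 35.0
```

>>> {"fn": "apply_moves", "kwargs": {
  "commands": [
    [-0.015,0.03,0.026,0,0,0.01,0],
    [-0.03,0.06,0.052,0,0,0.02,0],
    [-0.045,0.09,0.078,0,0,0.03,0],
    [-0.06,0.12,0.104,0,0,0.04,0],
    [-0.075,0.147,0.13,0,0,0.047,0]
  ]
}}

```text
time_s: 20.68
ee_pos: [0.5641, -0.2172, 0.1171]
ee_rot: [0.0, 0.995, 0.104, -0.0]
ft_force: [-0.0, 0.0, -2.4]
width: 0.0576
finger_force: 35.0
```

>>> {"fn": "apply_moves", "kwargs": {
  "commands": [
    [0,0,0.04,0,0,0,0],
    [0,0,0.08,0,0,0,0],
    [0,0,0.12,0,0,0,0],
    [0,0,0.14,0,0,0,0],
    [0,0,0.14,0,0,0,0]
  ]
}}

```text
time_s: 21.1
ee_pos: [0.5629, -0.2154, 0.0458]
ee_rot: [-0.0, 0.994, 0.106, -0.002]
ft_force: [-0.1, -0.7, -2.5]
width: 0.0579
finger_force: 35.0
```

>>> {"fn": "apply_moves", "kwargs": {
  "commands": [
    [0,0,0.004,0,0,0,0],
    [0,0,0.008,0,0,0,0],
    [0,0,0.012,0,0,0,0],
    [0,0,0.012,0,0,0,0]
  ]
}}

```text
time_s: 21.43
ee_pos: [0.5648, -0.2152, 0.0425]
ee_rot: [0.0, 0.994, 0.107, 0.0]
ft_force: [0.1, -0.3, -2.7]
width: 0.058
finger_force: 35.0
```

>>> {"fn": "apply_moves", "kwargs": {
  "commands": [
    [0,0,0.006,0,0,0,0],
    [0,0,0.012,0,0,0,0],
    [0,0,0.014,0,0,0,0],
    [0,0,0.014,0,0,0,0]
  ]
}}

```text
time_s: 21.77
ee_pos: [0.5684, -0.2148, 0.0384]
ee_rot: [0.0, 0.994, 0.107, 0.004]
ft_force: [3.5, 4.8, 20.0]
width: 0.0574
finger_force: 35.0
```

>>> {"fn": "apply_moves", "kwargs": {
  "commands": [
    [0,0,0,0,0,0,0.5],
    [0,0,0,0,0,0,1],
    [0,0,0,0,0,0,1],
    [0,0,0,0,0,0,1],
    [0,0,0,0,0,0,1]
  ]
}}

```text
time_s: 22.18
ee_pos: [0.5643, -0.2153, 0.0349]
ee_rot: [-0.0, 0.994, 0.106, -0.0]
ft_force: [0.4, 0.3, -0.2]
width: 0.0823
finger_force: 0.0
```

>>> {"fn": "apply_moves", "kwargs": {
  "commands": [
    [0,0,-0.08,0,0,0,1],
    [0,0,-0.16,0,0,0,1],
    [0,0,-0.24,0,0,0,1],
    [0,-0.08,-0.3,0,0,0,1],
    [0,-0.16,-0.36,0,0,0,1]
  ]
}}

```text
time_s: 22.6
ee_pos: [0.5497, -0.1521, 0.2068]
ee_rot: [0.001, 0.995, 0.104, 0.0]
ft_force: [0.4, 0.9, 0.5]
width: 0.087
finger_force: 0.0
```

>>> {"fn": "apply_moves", "kwargs": {
  "commands": [
    [0,-0.08,0,0,0,0,1],
    [0,-0.16,0,0,0,0,1],
    [0,-0.2,0,0,0,0,1],
    [0,-0.2,0,0,0,0,1]
  ]
}}

```text
time_s: 22.93
ee_pos: [0.5288, -0.0465, 0.2045]
ee_rot: [-0.001, 0.994, 0.11, -0.0]
ft_force: [-0.1, 0.3, 0.2]
width: 0.0867
finger_force: 0.0
```

```bash
python3 -c "
from plan import *
from meas import *
s=snap('top','top3.png'); img=cv2.imread('pics/top3.png')
for p in packs(s,img): print(p)
plan([])
cv2.imwrite('pics/t3c.png',cv2.resize(img[130:280,150:420],None,fx=2.9,fy=2.9,interpolation=cv2.INTER_CUBIC))
"
```

```text
((array([ 0.5707, -0.2112]), array([36.2, 28.6]), 13.1), (array([ 0.567 , -0.2081]), array([62.4, 56.9]), 12.9))
((array([ 0.4175, -0.3497]), array([28.6, 35.7]), 45.0), (array([ 0.4175, -0.3465]), array([60.1, 67.2]), 45.0))
at [ 0.529  -0.0492  0.2048] yaw -77.47 f [ 0.3 -0.7  0.2] w 0.0873 t 23.0
```

View pics/t3c.png

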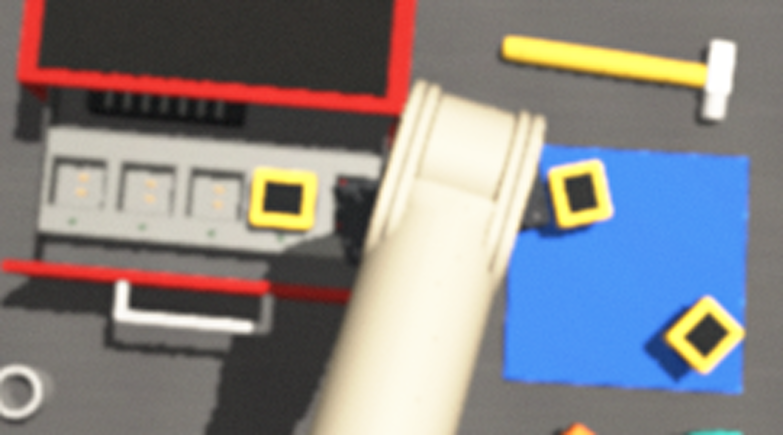

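Pack B stands level on the mat again at crop (580,192), and the first pack sits in bay 3 at (284,198). I'll use the plugged pack to check the bay frame.

```bash
python3 -c "
from plan import *
from meas import *
s=load('top3'); img=cv2.imread('pics/top3.png')
for p in packs(s,img,.45,.65,.0,.4,.142):
  print(p); d=p[0][0]-O; print('dock x,y',d@cx,d@cyv)
plan([([.5707,-.2112,.12],-76.9),([.5707,-.2112,.038],-76.9)])
"
```

```text
((array([0.549 , 0.1106]), array([37.5, 29.3]), 88.1), (array([0.5464, 0.111 ]), array([67.7, 60.3]), 85.7))
dock x,y 0.0008523443658068858 -0.08036716057487943
at [ 0.529  -0.0492  0.2048] yaw -77.47 f [ 0.3 -0.7  0.2] w 0.0873 t 23.0
  [0.0111 0.3347 0.169 ] [-0.0003 -0.     -0.0016] -> [ 0.571 -0.211  0.12 ]
  [ 0.    -0.     0.164] [0. 0. 0.] -> [ 0.571 -0.211  0.038]
```

>>> {"fn": "apply_moves", "kwargs": {
  "commands": [
    [0.003,0.08,0.03,0,0,0,1],
    [0.005,0.16,0.08,0,0,0,1],
    [0.008,0.24,0.12,0,0,0,1],
    [0.01,0.31,0.16,0,0,-0.001,1],
    [0.011,0.335,0.169,0,0,-0.001,1]
  ],
  "grip_force": 60
}}

```text
time_s: 23.4
ee_pos: [0.5685, -0.2197, 0.118]
ee_rot: [0.0, 0.994, 0.108, -0.001]
ft_force: [0.5, -0.3, 0.7]
width: 0.0869
finger_force: 0.0
```

>>> {"fn": "apply_moves", "kwargs": {
  "commands": [
    [0,0,0,0,0,0,1],
    [0,0,0,0,0,0,1],
    [0,0,0,0,0,0,1]
  ]
}}

```text
time_s: 23.65
ee_pos: [0.5697, -0.2158, 0.1205]
ee_rot: [0.0, 0.994, 0.109, -0.0]
ft_force: [-0.3, 0.2, 0.1]
width: 0.0868
finger_force: 0.0
```

```bash
python3 -c "
from plan import *
plan([([.5707,-.2112,.034],-77)])
"
```

```text
at [ 0.5697 -0.2158  0.1205] yaw -77.5 f [-0.3  0.2  0.1] w 0.0868 t 23.6
  [ 0.0039 -0.0086  0.173 ] [ 0.      0.0001 -0.0014] -> [ 0.571 -0.211  0.034]
```

>>> {"fn": "apply_moves", "kwargs": {
  "commands": [
    [0.004,-0.009,0.02,0,0,-0.001,1],
    [0.004,-0.009,0.07,0,0,-0.001,1],
    [0.004,-0.009,0.12,0,0,-0.001,1],
    [0.004,-0.009,0.16,0,0,-0.001,1],
    [0.004,-0.009,0.173,0,0,-0.001,1]
  ]
}}

```text
time_s: 24.07
ee_pos: [0.57, -0.2073, 0.031]
ee_rot: [-0.001, 0.993, 0.114, -0.001]
ft_force: [-0.1, 0.0, -0.3]
width: 0.0867
finger_force: 0.0
```

>>> {"fn": "apply_moves", "kwargs": {
  "commands": [
    [0,0,0,0,0,0,1],
    [0,0,0,0,0,0,0.5],
    [0,0,0,0,0,0,0.3],
    [0,0,0,0,0,0,0],
    [0,0,0,0,0,0,0]
  ]
}}

```text
time_s: 24.48
ee_pos: [0.5716, -0.2101, 0.035]
ee_rot: [0.0, 0.994, 0.113, 0.001]
ft_force: [0.2, -0.8, -0.5]
width: 0.0679
finger_force: 0.0
```

>>> {"fn": "apply_moves", "kwargs": {
  "commands": [
    [0,0,0,0,0,0,0],
    [0,0,0,0,0,0,0],
    [0,0,0,0,0,0,0],
    [0,0,0,0,0,0,0]
  ]
}}

```text
time_s: 24.82
ee_pos: [0.5716, -0.2107, 0.0348]
ee_rot: [0.0, 0.994, 0.113, 0.001]
ft_force: [0.3, -2.1, 6.2]
width: 0.0572
finger_force: 60.0
```

```bash
python3 -c "
from plan import *
plan([([.5707,-.2112,.2],-77),([.56,-.05,.25],-44),(bay(-6,.24,.0008),-3.9)])
"
```

```text
at [ 0.5716 -0.2107  0.0348] yaw -77.07 f [ 0.3 -2.1  6.2] w 0.0572 t 24.8
  [-0.0015  0.0009 -0.3303] [ 0.0002 -0.0002 -0.0002] -> [ 0.571 -0.211  0.2  ]
  [ 0.0517 -0.319  -0.1   ] [-0.      0.     -0.0917] -> [ 0.56 -0.05  0.25]
  [ 0.1647 -0.1674  0.01  ] [ 0.     -0.     -0.0557] -> [0.557 0.067 0.245]
  [ 0.2121 -0.1008  0.01  ] [ 0.     -0.     -0.0557] -> [0.554 0.185 0.24 ]
```

Gentler moves with eased ends from here.

>>> {"fn": "apply_moves", "kwargs": {
  "commands": [
    [0,0,-0.04,0,0,0,0],
    [0,0,-0.12,0,0,0,0],
    [0,0,-0.2,0,0,0,0],
    [0,0,-0.28,0,0,0,0],
    [0,0,-0.33,0,0,0,0]
  ]
}}

```text
time_s: 25.23
ee_pos: [0.5711, -0.2104, 0.2024]
ee_rot: [0.0, 0.994, 0.113, 0.001]
ft_force: [0.9, 0.1, -3.1]
width: 0.0572
finger_force: 60.0
```

>>> {"fn": "apply_moves", "kwargs": {
  "commands": [
    [0.006,-0.035,-0.01,0,0,-0.01,0],
    [0.015,-0.09,-0.03,0,0,-0.026,0],
    [0.027,-0.16,-0.05,0,0,-0.046,0],
    [0.039,-0.24,-0.075,0,0,-0.066,0],
    [0.052,-0.319,-0.1,0,0,-0.086,0]
  ]
}}

```text
time_s: 25.65
ee_pos: [0.5595, -0.0483, 0.2485]
ee_rot: [-0.0, 0.927, 0.375, -0.001]
ft_force: [1.3, -0.1, -2.8]
width: 0.0573
finger_force: 60.0
```

>>> {"fn": "apply_moves", "kwargs": {
  "commands": [
    [0.04,-0.04,0,0,0,-0.017,0],
    [0.08,-0.08,0,0,0,-0.034,0],
    [0.11,-0.11,0,0,0,-0.046,0],
    [0.14,-0.14,0.01,0,0,-0.056,0],
    [0.164,-0.167,0.01,0,0,-0.062,0]
  ]
}}

```text
time_s: 26.07
ee_pos: [0.5611, 0.0694, 0.2426]
ee_rot: [-0.001, 0.837, 0.547, -0.001]
ft_force: [0.5, -0.2, -2.0]
width: 0.0573
finger_force: 60.0
```

>>> {"fn": "apply_moves", "kwargs": {
  "commands": [
    [0.055,-0.026,0,0,0,-0.014,0],
    [0.105,-0.05,0,0,0,-0.028,0],
    [0.15,-0.072,0,0,0,-0.04,0],
    [0.185,-0.089,0.01,0,0,-0.05,0],
    [0.208,-0.1,0.01,0,0,-0.056,0]
  ]
}}

```text
time_s: 26.48
ee_pos: [0.5572, 0.1853, 0.2375]
ee_rot: [-0.001, 0.728, 0.686, -0.001]
ft_force: [-0.7, -0.4, -3.5]
width: 0.0577
finger_force: 60.0
```

>>> {"fn": "apply_moves", "kwargs": {
  "commands": [
    [0,0,0,0,0,0,0],
    [0,0,0,0,0,0,0],
    [0,0,0,0,0,0,0]
  ]
}}

```text
time_s: 26.73
ee_pos: [0.5587, 0.1808, 0.2389]
ee_rot: [0.0, 0.731, 0.682, -0.0]
ft_force: [-0.8, -0.4, -2.2]
width: 0.0573
finger_force: 60.0
```

```bash
python3 -c "
from plan import *
plan([(bay(-6,.145,.0008),-3.9)])
"
```

```text
at [0.5587 0.1808 0.2389] yaw -3.93 f [-0.8 -0.4 -2.2] w 0.0573 t 26.7
  [ 0.0074 -0.0099  0.1879] [ 0.      0.0001 -0.0001] -> [0.554 0.185 0.145]
```

>>> {"fn": "apply_moves", "kwargs": {
  "commands": [
    [0.003,-0.004,0.04,0,0,0,0],
    [0.0074,-0.01,0.09,0,0,0,0],
    [0.0074,-0.01,0.14,0,0,0,0],
    [0.0074,-0.01,0.17,0,0,0,0],
    [0.0074,-0.01,0.185,0,0,0,0]
  ]
}}

```text
time_s: 27.15
ee_pos: [0.5529, 0.1847, 0.1444]
ee_rot: [-0.0, 0.731, 0.683, -0.001]
ft_force: [-0.4, -0.1, -1.6]
width: 0.0572
finger_force: 60.0
```

>>> {"fn": "apply_moves", "kwargs": {
  "commands": [
    [0,0,0,0,0,0,0],
    [0,0,0.008,0,0,0,0],
    [0,0,0.016,0,0,0,0],
    [0,0,0.024,0,0,0,0],
    [0,0,0.026,0,0,0,0]
  ]
}}

```text
time_s: 27.57
ee_pos: [0.5556, 0.1853, 0.1352]
ee_rot: [0.001, 0.73, 0.683, 0.001]
ft_force: [-1.1, -5.3, 13.3]
width: 0.0575
finger_force: 60.0
```

```bash
python3 -c "
from plan import *
plan([(bay(-6,.111,.0008),-3.9)])
"
```

```text
at [0.5556 0.1853 0.1352] yaw -3.82 f [-1.1 -5.3 13.3] w 0.0575 t 27.6
  [-0.0013 -0.0033  0.0484] [ 0.0006 -0.0001  0.0002] -> [0.554 0.185 0.111]
```

>>> {"fn": "apply_moves", "kwargs": {
  "commands": [
    [0,0,-0.004,0,0,0,0],
    [-0.004,0,-0.004,0,0,0,0],
    [-0.004,0,0,0,0,0,0],
    [-0.004,0,0.005,0,0,0,0],
    [-0.004,0,0.005,0,0,0,0]
  ]
}}

```text
time_s: 27.98
ee_pos: [0.5562, 0.1849, 0.1346]
ee_rot: [0.001, 0.73, 0.684, 0.003]
ft_force: [-1.1, -4.1, 28.6]
width: 0.0577
finger_force: 60.0
```

>>> {"fn": "apply_moves", "kwargs": {
  "commands": [
    [0,0,-0.02,0,0,0,0],
    [-0.003,0,-0.024,0,0,0,0],
    [-0.006,0,-0.024,0,0,0,0],
    [-0.006,0,-0.024,0,0,0,0],
    [-0.006,0,-0.024,0,0,0,0]
  ]
}}

```text
time_s: 28.4
ee_pos: [0.5527, 0.1816, 0.1419]
ee_rot: [-0.0, 0.73, 0.684, -0.001]
ft_force: [0.4, 0.6, -2.9]
width: 0.0576
finger_force: 60.0
```

```bash
python3 -c "
from plan import *
plan([(bay(-6,.111,.0008),-3.9)])
o=env.get_obs(); print(o['ft_torque'])
s=snap('scene','s4.png'); img=cv2.imread('pics/s4.png'); S=8; x0,y0=270,175
c=cv2.resize(img[y0:y0+75,x0:x0+95],None,fx=S,fy=S,interpolation=cv2.INTER_CUBIC)
P0=o['ee_pos']; T=np.array(P0[:2]); ax=cyv; ay=cx
def box(lx,ly,z0,z1,col):
    P=[proj(s,[*(T+i*lx/2*ax+j*ly/2*ay),z]) for z in(z0,z1) for i,j in((1,1),(1,-1),(-1,-1),(-1,1))]
    P=[tuple(map(int,(p-[x0,y0]+.5)*S)) for p in P]
    for k in range(4):
        for a,b in((k,(k+1)%4),(k+4,(k+1)%4+4),(k,k+4)): cv2.line(c,P[a],P[b],col,1)
f=P0[2]-.0308
box(.064,.058,f+.028,f+.062,(0,0,255)); box(.054,.048,f,f+.028,(255,255,0))
cv2.imwrite('pics/w4.png',c)
"
```

```text
at [0.5527 0.1816 0.1419] yaw -3.72 f [ 0.4  0.6 -2.9] w 0.0576 t 28.4
  [0.0066 0.0024 0.0618] [-0.0002  0.0001  0.0005] -> [0.554 0.185 0.111]
[-0.14700522  0.07633817  0.00077699]
```

View pics/w4.png

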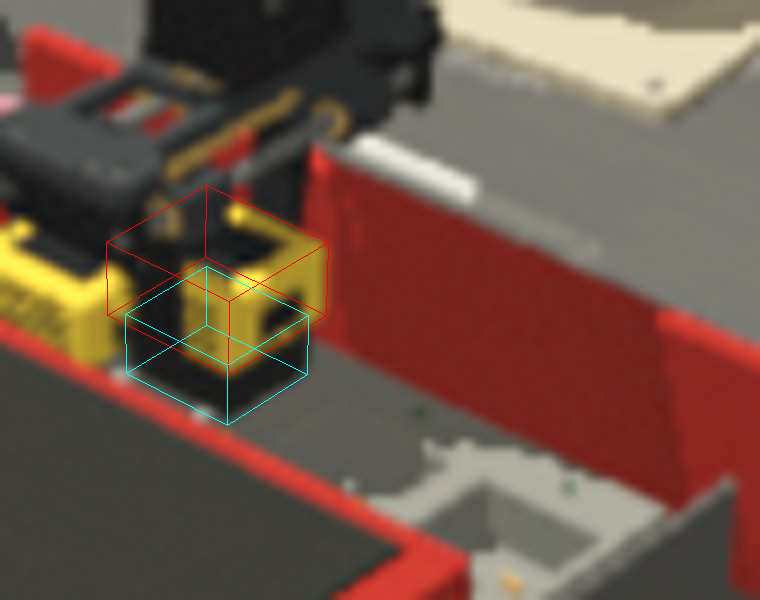

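The pack matches the upright wireframe (cap corner at 228,370), so it isn't tilted now. I'll retry 3 mm towards -y.

>>> {"fn": "apply_moves", "kwargs": {
  "commands": [
    [0,0.002,0.004,0,0,0,0],
    [0,0.002,0.008,0,0,0,0],
    [0,0.002,0.012,0,0,0,0],
    [0,0.002,0.016,0,0,0,0],
    [0,0.002,0.016,0,0,0,0]
  ]
}}

```text
time_s: 28.87
ee_pos: [0.5554, 0.1816, 0.1351]
ee_rot: [0.001, 0.73, 0.684, 0.001]
ft_force: [3.5, 0.5, -0.5]
width: 0.0578
finger_force: 60.0
```

>>> {"fn": "apply_moves", "kwargs": {
  "commands": [
    [0,0.002,0.01,0,0,0,0],
    [0,0.002,0.02,0,0,0,0],
    [0,0.002,0.03,0,0,0,0],
    [0,0.002,0.036,0,0,0,0],
    [0,0.002,0.036,0,0,0,0]
  ]
}}

```text
time_s: 29.28
ee_pos: [0.5548, 0.1815, 0.1156]
ee_rot: [-0.0, 0.73, 0.684, -0.001]
ft_force: [3.6, 0.6, -4.9]
width: 0.0574
finger_force: 59.9
```

>>> {"fn": "apply_moves", "kwargs": {
  "commands": [
    [0,0.001,0.004,0,0,0,0],
    [0,0.001,0.008,0,0,0,0],
    [0,0.001,0.012,0,0,0,0],
    [0,0.001,0.015,0,0,0,0],
    [0,0.001,0.015,0,0,0,0]
  ]
}}

```text
time_s: 29.7
ee_pos: [0.5567, 0.1815, 0.1106]
ee_rot: [0.0, 0.73, 0.684, 0.001]
ft_force: [-1.5, -1.9, 9.7]
width: 0.0578
finger_force: 59.9
```

>>> {"fn": "apply_moves", "kwargs": {
  "commands": [
    [0,0,0.003,0,0,0,0],
    [0,0,0.004,0,0,0,0],
    [0,0,0.004,0,0,0,0]
  ]
}}

```text
time_s: 29.95
ee_pos: [0.5583, 0.1815, 0.1104]
ee_rot: [0.001, 0.73, 0.684, 0.003]
ft_force: [-3.5, -3.4, 22.7]
width: 0.0577
finger_force: 59.8
```

>>> {"fn": "apply_moves", "kwargs": {
  "commands": [
    [0,0,-0.004,0,0,0,0.5],
    [0,0,-0.004,0,0,0,1],
    [0,0,-0.004,0,0,0,1],
    [0,0,-0.004,0,0,0,1],
    [0,0,-0.004,0,0,0,1]
  ]
}}

```text
time_s: 30.37
ee_pos: [0.5554, 0.1816, 0.1088]
ee_rot: [-0.0, 0.73, 0.684, -0.0]
ft_force: [0.1, -0.1, 0.1]
width: 0.0823
finger_force: 0.0
```

>>> {"fn": "apply_moves", "kwargs": {
  "commands": [
    [0,0,-0.05,0,0,0,1],
    [0,0,-0.1,0,0,0,1],
    [0,0,-0.18,0,0,0,1],
    [0,0,-0.26,0,0,0,1],
    [0,0,-0.34,0,0,0,1]
  ]
}}

```text
time_s: 30.78
ee_pos: [0.5553, 0.1813, 0.2807]
ee_rot: [-0.0, 0.73, 0.684, -0.0]
ft_force: [-0.5, 0.3, 0.9]
width: 0.0871
finger_force: 0.0
```

```bash
python3 -c "
from plan import *
from meas import *
s=snap('top','top4.png'); img=cv2.imread('pics/top4.png')
for p in packs(s,img): print(p)
plan([([.5,.0,.25],10),([.4175,-.3497,.2],45),([.4175,-.3497,.12],45)])
"
```

```text
((array([ 0.4176, -0.3498]), array([28.6, 35.5]), 46.1), (array([ 0.4173, -0.3466]), array([61. , 66.1]), 46.3))
at [0.5581 0.1818 0.2888] yaw -3.74 f [ 1.  -0.4  6.2] w 0.0868 t 30.8
  [-0.3708 -0.0927  0.0752] [ 0.0013 -0.0006 -0.0382] -> [0.5  0.   0.25]
  [-0.3301 -0.142   0.05  ] [ 0.      0.     -0.0486] -> [ 0.459 -0.175  0.225]
  [-0.2721 -0.2347  0.05  ] [ 0.      0.     -0.0486] -> [ 0.418 -0.35   0.2  ]
  [-0.    0.    0.16] [-0. -0. -0.] -> [ 0.418 -0.35   0.12 ]
```

>>> {"fn": "apply_moves", "kwargs": {
  "commands": [
    [-0.08,-0.02,0.015,0,0,-0.008,1],
    [-0.16,-0.04,0.03,0,0,-0.016,1],
    [-0.24,-0.06,0.045,0,0,-0.024,1],
    [-0.31,-0.08,0.06,0,0,-0.032,1],
    [-0.37,-0.093,0.075,0,0,-0.038,1]
  ]
}}

```text
time_s: 31.25
ee_pos: [0.4961, -0.0027, 0.2411]
ee_rot: [-0.0, 0.643, 0.766, 0.0]
ft_force: [1.0, 0.1, 0.2]
width: 0.0867
finger_force: 0.0
```

>>> {"fn": "apply_moves", "kwargs": {
  "commands": [
    [-0.07,-0.03,0.01,0,0,-0.01,1],
    [-0.14,-0.06,0.02,0,0,-0.02,1],
    [-0.2,-0.086,0.03,0,0,-0.03,1],
    [-0.27,-0.116,0.04,0,0,-0.04,1],
    [-0.33,-0.142,0.05,0,0,-0.049,1]
  ]
}}

```text
time_s: 31.67
ee_pos: [0.4549, -0.177, 0.2164]
ee_rot: [-0.0, 0.517, 0.856, 0.001]
ft_force: [0.6, -0.1, 0.2]
width: 0.0871
finger_force: 0.0
```

>>> {"fn": "apply_moves", "kwargs": {
  "commands": [
    [-0.06,-0.05,0.01,0,0,-0.01,1],
    [-0.12,-0.1,0.02,0,0,-0.02,1],
    [-0.18,-0.155,0.03,0,0,-0.03,1],
    [-0.24,-0.205,0.04,0,0,-0.04,1],
    [-0.272,-0.235,0.05,0,0,-0.049,1]
  ]
}}

```text
time_s: 32.08
ee_pos: [0.4149, -0.3507, 0.1913]
ee_rot: [-0.0, 0.379, 0.925, 0.0]
ft_force: [0.9, 0.6, 0.7]
width: 0.0871
finger_force: 0.0
```

>>> {"fn": "apply_moves", "kwargs": {
  "commands": [
    [0,0,0.07,0,0,0,1],
    [0,0,0.13,0,0,0,1],
    [0,0,0.16,0,0,0,1],
    [0,0,0.16,0,0,0,1],
    [0,0,0.16,0,0,0,1]
  ]
}}

```text
time_s: 32.5
ee_pos: [0.4145, -0.3494, 0.1117]
ee_rot: [-0.001, 0.381, 0.924, -0.0]
ft_force: [-0.2, -0.3, 0.4]
width: 0.0872
finger_force: 0.0
```

```bash
python3 -c "
from plan import *
plan([([.4175,-.3497,.034],45.8)])
"
```

```text
at [ 0.4145 -0.3494  0.1117] yaw 45.18 f [-0.2 -0.3  0.4] w 0.0872 t 32.5
  [-0.0048  0.0039  0.1553] [-0.0001 -0.0002 -0.0017] -> [ 0.418 -0.35   0.034]
```

>>> {"fn": "apply_moves", "kwargs": {
  "commands": [
    [-0.005,0.004,0.02,0,0,-0.002,1],
    [-0.005,0.004,0.07,0,0,-0.002,1],
    [-0.005,0.004,0.12,0,0,-0.002,1],
    [-0.005,0.004,0.155,0,0,-0.002,1],
    [-0.005,0.004,0.155,0,0,-0.002,1]
  ]
}}

```text
time_s: 32.92
ee_pos: [0.4178, -0.3484, 0.0321]
ee_rot: [-0.001, 0.375, 0.927, 0.0]
ft_force: [-0.4, 0.6, -0.4]
width: 0.0872
finger_force: 0.0
```

>>> {"fn": "apply_moves", "kwargs": {
  "commands": [
    [0,0,0,0,0,0,0.5],
    [0,0,0,0,0,0,0.3],
    [0,0,0,0,0,0,0],
    [0,0,0,0,0,0,0],
    [0,0,0,0,0,0,0]
  ]
}}

```text
time_s: 33.33
ee_pos: [0.4188, -0.3499, 0.0351]
ee_rot: [0.001, 0.375, 0.927, 0.0]
ft_force: [-0.2, 0.2, -1.0]
width: 0.0618
finger_force: 0.0
```

>>> {"fn": "apply_moves", "kwargs": {
  "commands": [
    [0,0,0,0,0,0,0],
    [0,0,0,0,0,0,0],
    [0,0,0,0,0,0,0],
    [0,0,0,0,0,0,0]
  ]
}}

```text
time_s: 33.67
ee_pos: [0.4187, -0.3499, 0.035]
ee_rot: [0.0, 0.375, 0.927, 0.0]
ft_force: [-0.9, 2.0, 6.3]
width: 0.0571
finger_force: 60.0
```

```bash
python3 -c "
from plan import *
plan([([.4176,-.3498,.2],45.8),([.48,-.05,.26],10),(bay(68,.24,.0015),-3.9)])
"
```

```text
at [ 0.4187 -0.3499  0.035 ] yaw 45.93 f [-0.9  2.   6.3] w 0.0571 t 33.7
  [ 0.0015 -0.0011 -0.3301] [0.0001 0.0001 0.0004] -> [ 0.418 -0.35   0.2  ]
  [ 0.1643  0.2584 -0.06  ] [ 0.     -0.      0.0497] -> [ 0.449 -0.2    0.23 ]
  [ 0.2358  0.1954 -0.06  ] [ 0.     -0.      0.0497] -> [ 0.48 -0.05  0.26]
  [0.29   0.1321 0.02  ] [-0.      0.      0.0193] -> [0.52  0.104 0.25 ]
  [0.3039 0.096  0.02  ] [-0.      0.      0.0193] -> [0.56  0.259 0.24 ]
```

>>> {"fn": "apply_moves", "kwargs": {
  "commands": [
    [0,0,-0.04,0,0,0,0],
    [0,0,-0.12,0,0,0,0],
    [0,0,-0.2,0,0,0,0],
    [0,0,-0.28,0,0,0,0],
    [0,0,-0.33,0,0,0,0]
  ]
}}

```text
time_s: 34.08
ee_pos: [0.4182, -0.3507, 0.2027]
ee_rot: [0.001, 0.376, 0.927, -0.0]
ft_force: [0.9, -0.2, -2.7]
width: 0.0577
finger_force: 60.0
```

>>> {"fn": "apply_moves", "kwargs": {
  "commands": [
    [0.016,0.026,-0.01,0,0,0.006,0],
    [0.045,0.07,-0.02,0,0,0.015,0],
    [0.08,0.13,-0.03,0,0,0.026,0],
    [0.12,0.195,-0.045,0,0,0.037,0],
    [0.164,0.258,-0.06,0,0,0.05,0]
  ]
}}

```text
time_s: 34.5
ee_pos: [0.4465, -0.214, 0.2262]
ee_rot: [-0.001, 0.504, 0.864, -0.0]
ft_force: [0.1, -0.6, -1.1]
width: 0.0576
finger_force: 60.0
```

>>> {"fn": "apply_moves", "kwargs": {
  "commands": [
    [0.048,0.04,-0.015,0,0,0.01,0],
    [0.095,0.08,-0.03,0,0,0.02,0],
    [0.143,0.118,-0.04,0,0,0.03,0],
    [0.19,0.158,-0.05,0,0,0.04,0],
    [0.236,0.195,-0.06,0,0,0.05,0]
  ]
}}

```text
time_s: 34.92
ee_pos: [0.4724, -0.0634, 0.2568]
ee_rot: [-0.001, 0.633, 0.775, 0.001]
ft_force: [0.7, 0.0, -2.1]
width: 0.0576
finger_force: 60.0
```

>>> {"fn": "apply_moves", "kwargs": {
  "commands": [
    [0.06,0.027,0,0,0,0.004,0],
    [0.12,0.054,0,0,0,0.008,0],
    [0.18,0.08,0.01,0,0,0.012,0],
    [0.235,0.107,0.015,0,0,0.016,0],
    [0.29,0.132,0.02,0,0,0.019,0]
  ]
}}

```text
time_s: 35.33
ee_pos: [0.5078, 0.0916, 0.2461]
ee_rot: [-0.001, 0.677, 0.736, -0.0]
ft_force: [0.1, -0.2, -3.4]
width: 0.0578
finger_force: 60.0
```

>>> {"fn": "apply_moves", "kwargs": {
  "commands": [
    [0.08,0.025,0,0,0,0.006,0],
    [0.15,0.047,0.01,0,0,0.01,0],
    [0.21,0.066,0.015,0,0,0.014,0],
    [0.26,0.082,0.02,0,0,0.018,0],
    [0.295,0.094,0.02,0,0,0.019,0]
  ]
}}

```text
time_s: 35.75
ee_pos: [0.5416, 0.2442, 0.2352]
ee_rot: [-0.001, 0.719, 0.695, -0.001]
ft_force: [0.1, 0.0, -2.4]
width: 0.0577
finger_force: 60.0
```

>>> {"fn": "apply_moves", "kwargs": {
  "commands": [
    [0.005,0.001,0,0,0,0,0],
    [0.009,0.002,0,0,0,0,0],
    [0.009,0.002,0,0,0,0,0],
    [0.009,0.002,0,0,0,0,0]
  ]
}}

```text
time_s: 36.08
ee_pos: [0.5437, 0.244, 0.2369]
ee_rot: [-0.0, 0.72, 0.694, -0.0]
ft_force: [0.8, 0.0, -2.8]
width: 0.0576
finger_force: 60.0
```

```bash
python3 -c "
from plan import *
plan([(bay(68,.145,.0015),-3.9)])
"
```

```text
at [0.5437 0.244  0.2369] yaw -2.1 f [ 0.8  0.  -2.8] w 0.0576 t 36.1
  [0.0302 0.0311 0.1837] [-0.0001 -0.      0.005 ] -> [0.56  0.259 0.145]
```

>>> {"fn": "apply_moves", "kwargs": {
  "commands": [
    [0.01,0.01,0,0,0,0.002,0],
    [0.02,0.02,0.02,0,0,0.004,0],
    [0.027,0.031,0.05,0,0,0.005,0],
    [0.027,0.031,0.09,0,0,0.005,0],
    [0.027,0.031,0.13,0,0,0.005,0]
  ]
}}

```text
time_s: 36.5
ee_pos: [0.5602, 0.2588, 0.1704]
ee_rot: [-0.0, 0.731, 0.683, 0.0]
ft_force: [0.7, 0.3, -3.1]
width: 0.0578
finger_force: 60.0
```

>>> {"fn": "apply_moves", "kwargs": {
  "commands": [
    [0,0,0.02,0,0,0,0],
    [0,0,0.04,0,0,0,0],
    [0,0,0.052,0,0,0,0],
    [0,0,0.052,0,0,0,0]
  ]
}}

```text
time_s: 36.83
ee_pos: [0.5592, 0.2584, 0.1448]
ee_rot: [-0.0, 0.73, 0.683, -0.001]
ft_force: [0.4, -0.2, -2.5]
width: 0.0577
finger_force: 60.0
```

```bash
python3 -c "
from plan import *
plan([(bay(67,.132,.0015),-3.9)])
"
```

```text
at [0.5592 0.2584 0.1448] yaw -3.82 f [ 0.4 -0.2 -2.5] w 0.0577 t 36.8
  [-0.0015  0.001   0.0256] [-0.0002  0.0001  0.0002] -> [0.56  0.258 0.132]
```

>>> {"fn": "apply_moves", "kwargs": {
  "commands": [
    [-0.002,0.001,0.005,0,0,0,0],
    [-0.002,0.001,0.01,0,0,0,0],
    [-0.002,0.001,0.016,0,0,0,0],
    [-0.002,0.001,0.022,0,0,0,0],
    [-0.002,0.001,0.022,0,0,0,0]
  ]
}}

```text
time_s: 37.25
ee_pos: [0.5612, 0.2576, 0.1354]
ee_rot: [0.0, 0.73, 0.683, 0.001]
ft_force: [4.4, 1.1, 0.1]
width: 0.0573
finger_force: 60.0
```

>>> {"fn": "apply_moves", "kwargs": {
  "commands": [
    [0,0.002,0.01,0,0,0,0],
    [0,0.002,0.02,0,0,0,0],
    [0,0.002,0.03,0,0,0,0],
    [0,0.002,0.036,0,0,0,0],
    [0,0.002,0.036,0,0,0,0]
  ]
}}

```text
time_s: 37.67
ee_pos: [0.5605, 0.2573, 0.1157]
ee_rot: [-0.0, 0.73, 0.683, -0.001]
ft_force: [4.0, 1.0, -5.5]
width: 0.0578
finger_force: 59.9
```

>>> {"fn": "apply_moves", "kwargs": {
  "commands": [
    [0,0,0.004,0,0,0,0],
    [0,0,0.008,0,0,0,0],
    [0,0,0.012,0,0,0,0],
    [0,0,0.014,0,0,0,0],
    [0,0,0.014,0,0,0,0]
  ]
}}

```text
time_s: 38.08
ee_pos: [0.5612, 0.2574, 0.1109]
ee_rot: [-0.0, 0.73, 0.683, 0.0]
ft_force: [-2.0, -0.7, 9.2]
width: 0.0575
finger_force: 59.9
```

Home at 0.111, as expected. I'll press a little, release, lift, and verify.

>>> {"fn": "apply_moves", "kwargs": {
  "commands": [
    [0,0,0.003,0,0,0,0],
    [0,0,0.004,0,0,0,0],
    [0,0,0.004,0,0,0,0]
  ]
}}

```text
time_s: 38.33
ee_pos: [0.5627, 0.2573, 0.1107]
ee_rot: [0.0, 0.73, 0.683, 0.002]
ft_force: [-2.9, -3.4, 21.2]
width: 0.0576
finger_force: 59.9
```

>>> {"fn": "apply_moves", "kwargs": {
  "commands": [
    [0,0,-0.004,0,0,0,0.5],
    [0,0,-0.004,0,0,0,1],
    [0,0,-0.004,0,0,0,1],
    [0,0,-0.004,0,0,0,1],
    [0,0,-0.004,0,0,0,1]
  ]
}}

```text
time_s: 38.75
ee_pos: [0.5605, 0.2574, 0.1093]
ee_rot: [-0.0, 0.73, 0.683, -0.0]
ft_force: [-0.4, 0.5, -1.0]
width: 0.0824
finger_force: 0.0
```

>>> {"fn": "apply_moves", "kwargs": {
  "commands": [
    [0,0,-0.05,0,0,0,1],
    [0,0,-0.1,0,0,0,1],
    [0,0,-0.18,0,0,0,1],
    [0,0,-0.26,0,0,0,1],
    [0,0,-0.34,0,0,0,1]
  ]
}}

```text
time_s: 39.17
ee_pos: [0.5605, 0.2571, 0.2812]
ee_rot: [-0.0, 0.73, 0.683, -0.0]
ft_force: [1.2, 0.1, -0.6]
width: 0.087
finger_force: 0.0
```

>>> {"fn": "apply_moves", "kwargs": {
  "commands": [
    [-0.08,-0.05,0,0,0,0,0],
    [-0.16,-0.1,0,0,0,0,-1],
    [-0.24,-0.15,0,0,0,0,-1],
    [-0.31,-0.15,0,0,0,0,-1],
    [-0.38,-0.15,0,0,0,0,-1]
  ]
}}

```text
time_s: 39.58
ee_pos: [0.4719, 0.0734, 0.2792]
ee_rot: [-0.001, 0.729, 0.684, 0.0]
ft_force: [0.6, 0.4, 0.4]
width: 0.0615
finger_force: 0.0
```

>>> {"fn": "apply_moves", "kwargs": {
  "commands": [
    [-0.08,0,0,0,0,0,-1],
    [-0.14,0,0,0,0,0,-1],
    [-0.2,0,0,0,0,0,-1],
    [-0.2,0,0,0,0,0,-1]
  ]
}}

```text
time_s: 39.92
ee_pos: [0.4665, -0.032, 0.2797]
ee_rot: [-0.001, 0.733, 0.68, 0.001]
ft_force: [0.9, -1.1, 0.1]
width: 0.0352
finger_force: 0.0
```

```bash
python3 -c "
from plan import *
from meas import *
s=snap('top','top5.png'); img=cv2.imread('pics/top5.png')
print(packs(s,img))
for p in packs(s,img,.45,.65,.0,.42,.142):
  d=p[0][0]-O; print(p,'dock',d@cx,d@cyv)
cv2.imwrite('pics/t5c.png',cv2.resize(img[130:280,150:420],None,fx=2.9,fy=2.9,interpolation=cv2.INTER_CUBIC))
plan([(bay(-150,.2,-.018),-3.9),(bay(-150,.14,-.018),-3.9)])
"
```

```text
[]
((array([0.5596, 0.2574]), array([38.7, 31. ]), 85.6), (array([0.5544, 0.2184]), array([141.7,  60.8]), 86.1)) dock 0.0014431530518058126 0.06681385363923907
((array([0.5545, 0.185 ]), array([37.5, 30.6]), 84.1), (array([0.5544, 0.2184]), array([141.7,  60.8]), 86.1)) dock 0.0012792702739082011 -0.0057653661308515345
((array([0.5499, 0.1109]), array([37.6, 29.9]), 85.1), (array([0.5474, 0.1115]), array([68.3, 60.4]), 85.4)) dock 0.0017298556295593684 -0.08000664152963002
at [ 0.4667 -0.0287  0.2797] yaw -4.12 f [0.7 1.1 0.7] w 0.0311 t 40.0
  [0.15   0.107  0.1597] [-0.0001 -0.0003 -0.0006] -> [0.525 0.042 0.2  ]
  [ 0.   -0.    0.12] [0. 0. 0.] -> [0.525 0.042 0.14 ]
```

View pics/t5c.png

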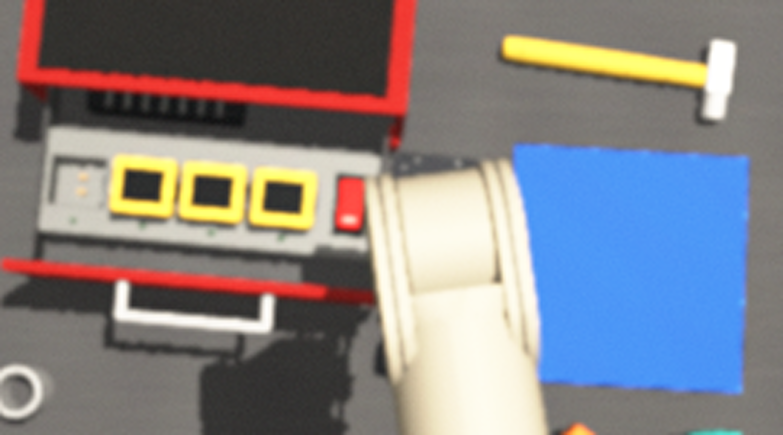

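All three packs sit flush in bays 1–3 (crop 143,186; 212,191; 283,198), and the rocker is at (349,203). Next I'll press the rocker with the closed fingers biased to its near end.

```bash
python3 -c "
from plan import *
plan([(bay(-150,.15,-.0285),-3.9)])
"
```

```text
at [ 0.4667 -0.0287  0.2797] yaw -4.12 f [0.7 1.1 0.7] w 0.0311 t 40.0
  [0.1497 0.0861 0.2597] [-0.0001 -0.0003 -0.0006] -> [0.515 0.043 0.15 ]
```

>>> {"fn": "apply_moves", "kwargs": {
  "commands": [
    [0.07,0.04,0.02,0,0,0,-1],
    [0.13,0.08,0.08,0,0,0,-1],
    [0.15,0.086,0.15,0,0,0,-1],
    [0.15,0.086,0.22,0,0,0,-1],
    [0.15,0.086,0.25,0,0,0,-1]
  ]
}}

```text
time_s: 40.38
ee_pos: [0.5128, 0.0481, 0.1498]
ee_rot: [-0.001, 0.729, 0.684, -0.003]
ft_force: [-1.1, -0.6, 0.4]
width: 0.0023
finger_force: 0.0
```

>>> {"fn": "apply_moves", "kwargs": {
  "commands": [
    [0,0,0,0,0,0,-1],
    [0,0,0,0,0,0,-1],
    [0,0,0,0,0,0,-1]
  ]
}}

```text
time_s: 40.63
ee_pos: [0.5156, 0.0467, 0.1559]
ee_rot: [0.0, 0.73, 0.683, 0.001]
ft_force: [-0.4, 0.4, 0.9]
width: 0.0004
finger_force: 0.0
```

```bash
python3 -c "
from plan import *
plan([(bay(-150,.13,-.0285),-3.9),(bay(-150,.118,-.0285),-3.9)])
"
```

```text
at [0.5156 0.0467 0.1559] yaw -3.8 f [-0.4  0.4  0.9] w 0.0004 t 40.6
  [-0.0072 -0.0008  0.0519] [ 0.0002 -0.0001  0.0003] -> [0.515 0.043 0.13 ]
  [0.    0.    0.024] [-0.  0.  0.] -> [0.515 0.043 0.118]
```

>>> {"fn": "apply_moves", "kwargs": {
  "commands": [
    [-0.007,0,0.02,0,0,0,-1],
    [-0.007,0,0.04,0,0,0,-1],
    [-0.007,0,0.055,0,0,0,-1],
    [-0.007,0,0.065,0,0,0,-1],
    [-0.007,0,0.072,0,0,0,-1]
  ]
}}

```text
time_s: 41.05
ee_pos: [0.5143, 0.0428, 0.1179]
ee_rot: [-0.0, 0.73, 0.683, -0.0]
ft_force: [0.2, 0.0, -0.2]
width: 0.0003
finger_force: 0.0
```

>>> {"fn": "apply_moves", "kwargs": {
  "commands": [
    [0,0,0.003,0,0,0,-1],
    [0,0,0.006,0,0,0,-1],
    [0,0,0.006,0,0,0,-1]
  ]
}}

```text
time_s: 41.3
ee_pos: [0.5144, 0.0428, 0.1155]
ee_rot: [-0.0, 0.73, 0.683, -0.0]
ft_force: [-1.3, -0.6, -1.6]
width: 0.0005
finger_force: 0.6
```

>>> {"fn": "apply_moves", "kwargs": {
  "commands": [
    [0,0,0.003,0,0,0,-1],
    [0,0,0.006,0,0,0,-1],
    [0,0,0.006,0,0,0,-1]
  ]
}}

```text
time_s: 41.55
ee_pos: [0.5145, 0.0429, 0.1125]
ee_rot: [-0.0, 0.73, 0.683, -0.0]
ft_force: [-2.2, -0.2, 0.6]
width: 0.0005
finger_force: 1.3
```

>>> {"fn": "apply_moves", "kwargs": {
  "commands": [
    [0,0,-0.02,0,0,0,-1],
    [0,0,-0.05,0,0,0,-1],
    [0,0,-0.05,0,0,0,-1],
    [0,0.02,-0.05,0,0,0,-1],
    [0,0.02,-0.05,0,0,0,-1]
  ]
}}

```text
time_s: 41.97
ee_pos: [0.5261, 0.0426, 0.1385]
ee_rot: [0.0, 0.73, 0.683, 0.001]
ft_force: [0.3, -0.1, -0.2]
width: 0.0004
finger_force: 0.0
```

```bash
python3 -c "
from plan import *
s=snap('top','top6.png'); img=cv2.imread('pics/top6.png')
plan([(bay(-150,.118,-.0175),-3.9)])
a=img[175:225,250:300]; b=cv2.imread('pics/top5.png')[175:225,250:300]
s2=snap('scene','s6.png'); c=cv2.imread('pics/s6.png')[185:245,225:285]
f=lambda x:cv2.resize(x,(390,390),interpolation=cv2.INTER_CUBIC)
cv2.imwrite('pics/sw.png',np.hstack([f(a),f(c)]))
"
```

```text
at [0.5253 0.0421 0.138 ] yaw -3.82 f [-0.4  0.9 -0.2] w 0.0002 t 42.0
  [0.0006 0.0012 0.0401] [0.0001 0.     0.0002] -> [0.526 0.042 0.118]
```

View pics/sw.png

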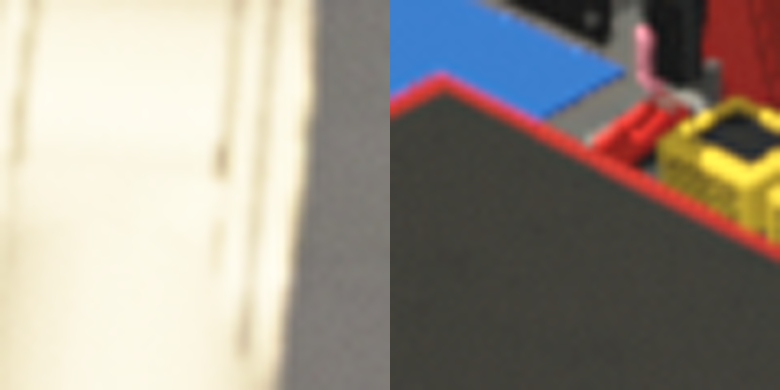

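The top view is blocked by the arm. In the scene crop, the rocker at (645,120) seems tilted, but its state isn't clear. I'll press at the nominal point and go by the force.

>>> {"fn": "apply_moves", "kwargs": {
  "commands": [
    [0,0.001,0.01,0,0,0,-1],
    [0,0.001,0.018,0,0,0,-1],
    [0,0.001,0.024,0,0,0,-1],
    [0,0.001,0.03,0,0,0,-1],
    [0,0.001,0.036,0,0,0,-1]
  ]
}}

```text
time_s: 42.48
ee_pos: [0.5246, 0.0422, 0.1193]
ee_rot: [-0.001, 0.73, 0.683, -0.0]
ft_force: [-4.6, 0.7, 14.7]
width: 0.0005
finger_force: 8.0
```

>>> {"fn": "apply_moves", "kwargs": {
  "commands": [
    [0,0,0.003,0,0,0,-1],
    [0,0,0.005,0,0,0,-1],
    [0,0,0.005,0,0,0,-1]
  ]
}}

```text
time_s: 42.73
ee_pos: [0.5272, 0.042, 0.1191]
ee_rot: [0.001, 0.73, 0.683, 0.002]
ft_force: [-2.7, -0.2, 19.6]
width: 0.0003
finger_force: 10.0
```

The rocker came to a hard stop 11 mm above the dock at 20 N, where 12 mm was expected for on. So it is on, and I'll go round to the front of the handle to push the drawer shut.

>>> {"fn": "apply_moves", "kwargs": {
  "commands": [
    [0,0,-0.05,0,0,0,-1],
    [0,0,-0.12,0,0,0,-1],
    [0,0,-0.2,0,0,0,-1],
    [0,0,-0.26,0,0,0,-1],
    [0,0,-0.26,0,0,0,-1]
  ]
}}

```text
time_s: 43.15
ee_pos: [0.5278, 0.0419, 0.2525]
ee_rot: [0.001, 0.73, 0.683, 0.004]
ft_force: [0.0, 0.8, -0.5]
width: 0.0005
finger_force: 0.0
```

```bash
python3 -c "
from plan import *
T=np.array([.417,.198])-.035*cx
plan([([*T,.25],-3.9),([*T,.13],-3.9)])
"
```

```text
at [0.5278 0.0419 0.2525] yaw -3.84 f [ 0.   0.8 -0.5] w 0.0005 t 43.1
  [ 0.1483 -0.1561  0.0019] [ 0.0005 -0.0003  0.0001] -> [0.455 0.121 0.251]
  [ 0.1483 -0.1561  0.0022] [ 0.0005 -0.0003  0.0001] -> [0.382 0.2   0.25 ]
  [0.   0.   0.24] [-0.  0.  0.] -> [0.382 0.2   0.13 ]
```

>>> {"fn": "apply_moves", "kwargs": {
  "commands": [
    [0.05,-0.05,0,0,0,0,-1],
    [0.1,-0.1,0,0,0,0,-1],
    [0.148,-0.156,0,0,0,0,-1],
    [0.2,-0.21,0,0,0,0,-1],
    [0.24,-0.25,0,0,0,0,-1]
  ]
}}

```text
time_s: 43.57
ee_pos: [0.4063, 0.1722, 0.2473]
ee_rot: [-0.001, 0.73, 0.684, 0.001]
ft_force: [0.3, 0.5, 0.8]
width: 0.0004
finger_force: 0.0
```

>>> {"fn": "apply_moves", "kwargs": {
  "commands": [
    [0.03,-0.03,0,0,0,0,-1],
    [0.056,-0.062,0,0,0,0,-1],
    [0.056,-0.062,0,0,0,0,-1],
    [0.056,-0.062,0,0,0,0,-1]
  ]
}}

```text
time_s: 43.9
ee_pos: [0.3789, 0.2007, 0.247]
ee_rot: [-0.0, 0.73, 0.684, 0.0]
ft_force: [0.1, -0.8, 0.8]
width: 0.0003
finger_force: 0.0
```

```bash
python3 -c "
from plan import *
from meas import *
T=np.array([.417,.198])-.035*cx
plan([([*T,.13],-3.9)])
s=snap('top','top7.png'); img=cv2.imread('pics/top7.png')
for p in packs(s,img,.45,.65,.0,.42,.142):
  d=p[0][0]-O; print('dock',d@cx,d@cyv)
# red rocker extents, before(top1) vs now
for f in('top1','top7'):
  q=load(f); im=cv2.imread('pics/'+f+'.png'); h=cv2.cvtColor(im,cv2.COLOR_BGR2HSV); u,v=proj(q,bay(-150,.12)).astype(int)
  print(f,[h[r,u-1:u+2].mean(0).round().astype(int).tolist() for r in range(v-10,v+12)])
"
```

```text
at [0.3789 0.2007 0.247 ] yaw -3.69 f [ 0.1 -0.8  0.8] w 0.0003 t 43.9
  [-0.0003  0.0063  0.2341] [-0.     -0.0001  0.0006] -> [0.382 0.2   0.13 ]
dock 0.0041369006046619835 0.06699749492403524
dock 0.0046056360393982925 -0.006039757811074021
dock 0.005398628365937137 -0.077952351723198
top1 [[13, 36, 136], [1, 159, 190], [1, 196, 253], [1, 189, 255], [1, 187, 255], [1, 187, 255], [1, 186, 255], [1, 187, 255], [1, 185, 255], [1, 186, 255], [1, 185, 255], [1, 185, 255], [1, 186, 255], [2, 167, 255], [4, 117, 255], [8, 76, 255], [5, 94, 255], [2, 156, 255], [1, 198, 231], [1, 164, 125], [8, 33, 81], [27, 16, 129]]
top7 [[1, 194, 250], [1, 190, 255], [1, 187, 255], [1, 186, 255], [1, 186, 254], [1, 186, 254], [1, 187, 254], [1, 187, 254], [1, 188, 254], [1, 187, 254], [1, 188, 254], [1, 188, 254], [2, 172, 254], [4, 120, 255], [7, 80, 255], [5, 99, 255], [2, 159, 249], [1, 178, 175], [3, 86, 95], [29, 18, 119], [25, 18, 182], [22, 19, 215]]
```

>>> {"fn": "apply_moves", "kwargs": {
  "commands": [
    [0,0,0.08,0,0,0,-1],
    [0,0,0.16,0,0,0,-1],
    [0,0,0.22,0,0,0,-1],
    [0,0,0.234,0,0,0,-1],
    [0,0,0.234,0,0,0,-1]
  ]
}}

```text
time_s: 44.37
ee_pos: [0.379, 0.1986, 0.1291]
ee_rot: [0.0, 0.731, 0.683, -0.002]
ft_force: [-0.4, -0.0, 0.9]
width: 0.0004
finger_force: 0.0
```

>>> {"fn": "apply_moves", "kwargs": {
  "commands": [
    [0,0.02,0,0,0,0,-1],
    [0,0.045,0,0,0,0,-1],
    [0,0.075,0,0,0,0,-1],
    [0,0.11,0,0,0,0,-1],
    [0,0.145,0,0,0,0,-1]
  ]
}}

```text
time_s: 44.78
ee_pos: [0.4522, 0.1962, 0.1321]
ee_rot: [-0.001, 0.73, 0.684, 0.0]
ft_force: [-6.1, -0.2, 3.1]
width: 0.0007
finger_force: 3.0
```

>>> {"fn": "apply_moves", "kwargs": {
  "commands": [
    [0,0.035,0,0,0,0,-1],
    [0,0.07,0,0,0,0,-1],
    [0,0.105,0,0,0,0,-1],
    [0,0.14,0,0,0,0,-1],
    [0,0.17,0,0,0,0,-1]
  ]
}}

```text
time_s: 45.2
ee_pos: [0.5375, 0.1905, 0.1319]
ee_rot: [-0.001, 0.73, 0.684, 0.0]
ft_force: [-6.1, 0.1, 2.6]
width: 0.0008
finger_force: 2.8
```

>>> {"fn": "apply_moves", "kwargs": {
  "commands": [
    [0,0.02,0,0,0,0,-1],
    [0,0.035,0,0,0,0,-1],
    [0,0.04,0,0,0,0,-1],
    [0,0.04,0,0,0,0,-1]
  ]
}}

```text
time_s: 45.53
ee_pos: [0.5572, 0.1884, 0.131]
ee_rot: [0.0, 0.73, 0.683, 0.001]
ft_force: [-0.5, 0.1, 0.3]
width: 0.0004
finger_force: 0.0
```

>>> {"fn": "apply_moves", "kwargs": {
  "commands": [
    [0,0.01,0,0,0,0,-1],
    [0,0.02,0,0,0,0,-1],
    [0,0.03,0,0,0,0,-1],
    [0,0.04,0,0,0,0,-1]
  ]
}}

```text
time_s: 45.87
ee_pos: [0.5762, 0.1873, 0.1305]
ee_rot: [-0.001, 0.73, 0.683, -0.0]
ft_force: [-4.8, -1.0, 3.6]
width: 0.0006
finger_force: 2.2
```

>>> {"fn": "apply_moves", "kwargs": {
  "commands": [
    [0,0.004,0,0,0,0,-1],
    [0,0.008,0,0,0,0,-1],
    [0,0.012,0,0,0,0,-1],
    [0,0.012,0,0,0,0,-1]
  ]
}}

```text
time_s: 46.2
ee_pos: [0.5828, 0.1868, 0.1302]
ee_rot: [-0.0, 0.73, 0.683, 0.0]
ft_force: [-1.6, 1.0, 0.6]
width: 0.0002
finger_force: 0.5
```

>>> {"fn": "apply_moves", "kwargs": {
  "commands": [
    [0,0.004,0,0,0,0,-1],
    [0,0.008,0,0,0,0,-1],
    [0,0.012,0,0,0,0,-1],
    [0,0.012,0,0,0,0,-1]
  ]
}}

```text
time_s: 46.53
ee_pos: [0.5875, 0.1865, 0.1301]
ee_rot: [-0.001, 0.73, 0.683, -0.001]
ft_force: [-8.9, 0.7, 5.0]
width: 0.0008
finger_force: 4.7
```

>>> {"fn": "apply_moves", "kwargs": {
  "commands": [
    [0,0.004,0,0,0,0,-1],
    [0,0.007,0,0,0,0,-1],
    [0,0.007,0,0,0,0,-1]
  ]
}}

```text
time_s: 46.78
ee_pos: [0.5877, 0.1865, 0.1299]
ee_rot: [-0.004, 0.73, 0.683, -0.004]
ft_force: [-28.7, -1.3, 19.5]
width: 0.0007
finger_force: 14.5
```

The drawer reached its hard stop at 29 N. I'll back off, lift clear, and compare the handle with the first picture.

>>> {"fn": "apply_moves", "kwargs": {
  "commands": [
    [0,-0.02,0,0,0,0,-1],
    [0,-0.06,0,0,0,0,-1],
    [0,-0.12,0,0,0,0,-1],
    [0,-0.18,-0.04,0,0,0,-1],
    [0,-0.24,-0.1,0,0,0,-1]
  ]
}}

```text
time_s: 47.2
ee_pos: [0.4709, 0.1933, 0.1778]
ee_rot: [0.0, 0.73, 0.683, -0.002]
ft_force: [-0.3, 2.6, 2.8]
width: 0.0005
finger_force: 0.0
```

>>> {"fn": "apply_moves", "kwargs": {
  "commands": [
    [-0.08,0,-0.06,0,0,0,-1],
    [-0.16,0,-0.12,0,0,0,-1],
    [-0.24,0,-0.18,0,0,0,-1],
    [-0.3,0,-0.2,0,0,0,-1],
    [-0.3,0,-0.2,0,0,0,-1]
  ]
}}

```text
time_s: 47.62
ee_pos: [0.4644, 0.0388, 0.2823]
ee_rot: [-0.0, 0.732, 0.681, 0.003]
ft_force: [0.4, -1.2, -0.8]
width: 0.0006
finger_force: 0.0
```

>>> {"fn": "apply_moves", "kwargs": {
  "commands": [
    [0,0,0,0,0,0,-1],
    [0,0,0,0,0,0,-1],
    [0,0,0,0,0,0,-1]
  ]
}}

```text
time_s: 47.87
ee_pos: [0.4628, 0.0453, 0.2791]
ee_rot: [-0.0, 0.73, 0.684, -0.0]
ft_force: [-0.5, 0.1, 0.5]
width: 0.0007
finger_force: 0.0
```

```bash
python3 -c "
from plan import *
snap('top','top8.png')
a=cv2.imread('pics/top0.png',0).astype(np.float32);b=cv2.imread('pics/top8.png',0).astype(np.float32)
r=np.s_[150:195,190:255]; w=cv2.createHanningWindow((65,45),cv2.CV_32F)
print(cv2.phaseCorrelate(a[r],b[r],w), np.abs(a[r]-b[r]).mean(), a[168:190,222],b[168:190,222])
for n,c in(('can',(243,115)),('pipe',(265,156)),('ham',(152,363))):
  q=np.s_[c[0]-22:c[0]+22,c[1]-25:c[1]+25]; print(n,np.abs(a[q]-b[q]).mean())
plan([])
"
```

```text
((0.1768569881428803, 0.5338420057313478), 0.8506459012443637) 4.291282 [ 95.  66.  43.  39.  40.  70. 119. 152. 150. 115. 115. 192. 242. 247.
 230. 155.  82.  57.  60.  84. 111. 126.] [ 88.  55.  39.  35.  42.  68. 114. 149. 147. 116. 134. 215. 246. 244.
 209. 128.  68.  52.  63.  85. 110. 123.]
can 2.3086364
pipe 2.939091
ham 2.7013636
at [0.4626 0.0454 0.279 ] yaw -3.72 f [ 0.3 -0.  -0.7] w 0.0005 t 47.9
```

```bash
python3 -c "
from cell import env
print(env.finish_job())"
```

```text
the job is handed in; nothing more can be done
None
```

I handed the job in at 48 s: all three packs plugged home, the charger on and the drawer shut. No verdict came back, and I judged the rocker on only by its hard stop at the on height, because the arm blocked the camera's view.

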